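# Stock the crank lift tray with keyed canisters

### The job

Clear the saucepan lid off the lift tray and lay it flat on the round cork trivet. Then set every canister that is out on the counter on its own orange cross of the tray and turn it until it drops fully home over the cross. When all of them are home, fit the loose crank fully onto the lift's square shaft and wind it clockwise (seen from above) about two full turns until the tray is all the way up; leave the crank on the shaft and do not disturb the other kitchen things.

Things in the scene. Friction and masses are not known exactly. Their poses are not given: they have to be found in the camera images.
- pan_lid: aluminium saucepan lid, 150 mm across, with a black round knob on top; origin at the centre of its underside, z up. Rim 4 mm thick, dome to z 16 mm at the middle; knob 28 mm across, from z 22 to 50 mm on a thinner stem. 0.2 to 0.4 kg. At the start it lies on the orange crosses of the tray.
- trivet: fixed round cork trivet, 160 mm across, 8 mm thick, on the counter; origin at the centre of its underside
- canister0: clear acrylic canister, red clip-on lid, 56 mm square, 92 mm tall, 0.2-0.35 kg; origin: centre of its underside, z up. Lid flush with the walls; a clip (-x side) and a hinge (+x side) stand 4 mm proud near the top, the y sides are plain: grip across y. Four corner feet 21 mm square, 11 mm tall, leave a cross-shaped channel 12 mm wide along x and y below. May be absent.
- canister1: the same with a green lid; may be absent
- canister2: the same with a yellow lid; may be absent
- dock0 (a point): middle of the first key place, on the tray top (40 mm above the counter when down); lift axes. Here stands an orange cross: two ribs 50 mm long, 8 mm wide, 10 mm tall, at its own angle, not given. It fits a canister's channel at every quarter turn. Off the key a canister rests on the ribs, 10 mm up; home, its underside is at this point. The crosses swivel only stiffly (0.3 N m).
- dock1 (a point): the same for the second key place, 110 mm from dock0 along the lift's y
- dock2 (a point): the same for the third key place, 110 mm from dock1
- shaft_seat (a point): point on the axis of the lift's upright square steel shaft, on the top face of the grey gearbox (50 mm above the counter), 190 mm from dock2 along the lift's y. Axes turn with the shaft, x and y normal to its flats. The shaft is 14 mm square and stands 19 mm above this point, plus a 10 mm square lead-in 4 mm tall.
- crank: loose steel crank standing on the counter, 0.45 kg; origin on the hub axis at its underside, z up, x along the arm. Hub 38 mm square, 32 mm tall; below, a square socket 16.5 mm wide (sides along x and y), 24 mm deep; on top a red grip block 28 mm square, z 32 to 60 mm. Arm to x = 71 mm at z 24 to 32. Fully fitted, its origin is at shaft_seat; it fits at every quarter turn.
- crank_knob (a point): middle of the crank's black upright knob, 22 mm across, z 34 to 70 mm of the crank, 60 mm from the hub axis; the knob spins freely on its own axis so it can be held while the crank goes round
- shaft (a joint): turn of the square shaft, rad: 0 at the start, grows clockwise seen from above, end stop at 12.8. It takes about 0.2 N m and stays where it is left.
- tray (a joint): height of the tray above its lowest place, m: 0 at the start, rises 30 mm per turn of the shaft, 0.061 at the top stop
- bowl: blue melamine bowl, 140 mm across, 55 mm tall; leave alone
- spoon: wooden spoon, 220 mm long, lying on the counter; leave alone
- mug: white mug, 90 mm tall; leave alone
- tumbler: glass tumbler, 100 mm tall; leave alone
- oil: green oil bottle, 190 mm tall; leave alone
- salt: salt jar, 80 mm tall; leave alone
- timer: yellow kitchen timer, 50 x 60 x 35 mm; leave alone

How it is judged:
On the way, in this order (a step that is already met when the one before it is completed fails the run):
1. the saucepan lid lies flat on the trivet, let go (horizontal distance between pan_lid and trivet below 0.04 m and z of pan_lid in the frame of trivet below 0.016 m and angle between pan_lid's own z axis and vertical below 0.1 rad and contact force between the fingers and pan_lid below 0.2 N), for 0.3 s.
2. every canister is fully home on a cross while the tray is still down (((horizontal distance between canister0 and dock0 below 0.006 m and z of canister0 in the frame of dock0 below 0.004 m and angle between canister0's own z axis and vertical below 0.08 rad) or (horizontal distance between canister0 and dock1 below 0.006 m and z of canister0 in the frame of dock1 below 0.004 m and angle between canister0's own z axis and vertical below 0.08 rad) or (horizontal distance between canister0 and dock2 below 0.006 m and z of canister0 in the frame of dock2 below 0.004 m and angle between canister0's own z axis and vertical below 0.08 rad)) and ((horizontal distance between canister1 and dock0 below 0.006 m and z of canister1 in the frame of dock0 below 0.004 m and angle between canister1's own z axis and vertical below 0.08 rad) or (horizontal distance between canister1 and dock1 below 0.006 m and z of canister1 in the frame of dock1 below 0.004 m and angle between canister1's own z axis and vertical below 0.08 rad) or (horizontal distance between canister1 and dock2 below 0.006 m and z of canister1 in the frame of dock2 below 0.004 m and angle between canister1's own z axis and vertical below 0.08 rad)) and ((horizontal distance between canister2 and dock0 below 0.006 m and z of canister2 in the frame of dock0 below 0.004 m and angle between canister2's own z axis and vertical below 0.08 rad) or (horizontal distance between canister2 and dock1 below 0.006 m and z of canister2 in the frame of dock1 below 0.004 m and angle between canister2's own z axis and vertical below 0.08 rad) or (horizontal distance between canister2 and dock2 below 0.006 m and z of canister2 in the frame of dock2 below 0.004 m and angle between canister2's own z axis and vertical below 0.08 rad)) and value of joint tray below 0.006 m and contact force between the fingers and canister0 below 0.2 N and contact force between the fingers and canister1 below 0.2 N and contact force between the fingers and canister2 below 0.2 N), for 0.3 s.
3. the crank is on the shaft and has been wound at least half a turn (horizontal distance between crank and shaft_seat below 0.006 m and z of crank in the frame of shaft_seat below 0.006 m and value of joint tray above 0.015 m), for 0.1 s.
4. the tray is wound all the way up with the crank (horizontal distance between crank and shaft_seat below 0.006 m and z of crank in the frame of shaft_seat below 0.006 m and value of joint tray above 0.056 m), for 0.1 s.
At the end, for the whole second after the job is handed in: Every canister present is home on a cross (within 6 mm of its middle, underside within 4 mm of the tray, upright), the tray is up by more than 56 mm, the crank is fully on the shaft (within 6 mm), the lid lies flat on the trivet within 40 mm of its middle; all at rest (all of step 1 and all of step 4 and ((horizontal distance between canister0 and dock0 below 0.006 m and z of canister0 in the frame of dock0 below 0.004 m and angle between canister0's own z axis and vertical below 0.08 rad) or (horizontal distance between canister0 and dock1 below 0.006 m and z of canister0 in the frame of dock1 below 0.004 m and angle between canister0's own z axis and vertical below 0.08 rad) or (horizontal distance between canister0 and dock2 below 0.006 m and z of canister0 in the frame of dock2 below 0.004 m and angle between canister0's own z axis and vertical below 0.08 rad)) and ((horizontal distance between canister1 and dock0 below 0.006 m and z of canister1 in the frame of dock0 below 0.004 m and angle between canister1's own z axis and vertical below 0.08 rad) or (horizontal distance between canister1 and dock1 below 0.006 m and z of canister1 in the frame of dock1 below 0.004 m and angle between canister1's own z axis and vertical below 0.08 rad) or (horizontal distance between canister1 and dock2 below 0.006 m and z of canister1 in the frame of dock2 below 0.004 m and angle between canister1's own z axis and vertical below 0.08 rad)) and ((horizontal distance between canister2 and dock0 below 0.006 m and z of canister2 in the frame of dock0 below 0.004 m and angle between canister2's own z axis and vertical below 0.08 rad) or (horizontal distance between canister2 and dock1 below 0.006 m and z of canister2 in the frame of dock1 below 0.004 m and angle between canister2's own z axis and vertical below 0.08 rad) or (horizontal distance between canister2 and dock2 below 0.006 m and z of canister2 in the frame of dock2 below 0.004 m and angle between canister2's own z axis and vertical below 0.08 rad)) and linear speed of each of canister0, canister1, canister2, crank, pan_lid below 0.02 m/s); the robot touches nothing.
It fails at once if one of the other kitchen things is pushed or knocked more than 30 mm (distance of any of bowl, spoon, mug, tumbler, oil, salt, timer from where it was at the start of the episode above 0.03 m).
Of canister0, canister1, canister2 only 2 to 3 are there at a start; the rules pass over those that are not, and their reading is None.
At some moment in a run one of pan_lid may be knocked a few centimetres aside while the robot is not near it.
Once in a run the grip may slacken for a moment while it holds something.
It also fails if it takes over 210 s, if anything falls off the work surface, if the arm or the gripper's body presses on something with over 40 N, if the wrist force passes 120 N, or if a joint passes its speed limit or range.

### The arm

A 6-joint arm with a two-finger parallel gripper is mounted at the origin on the work surface. World frame = base frame: x ahead of the robot, y to its left, z up, the work surface at z = 0. Lengths are in m, angles in rad, forces in N, time in s.
With the tool pointing down it reaches from about 0.25 to 0.775 m from the base axis. Payload 8.9 kg.
Tool frame: the origin (TCP) lies at the very end of the fingers, on their centre line; the grasp point (between the pads) lies 19 mm behind it; z points along the fingers, y is the line along which they close (so a half turn about z gives the same grasp; the last joint's range is limited). The gripper opens to 85 mm and grips with 20 to 120 N. Pads are 22 mm wide; open, the fingers measure 114 mm over their backs; the gripper's body (76 mm by 85 mm) begins 54 mm behind the grasp point. The pads swing forward as they close: fully open they stand 13 mm farther back than shut.
Start: joints at [-1.455, 0.291, -0.153, 1.127, 0, 1.431], TCP at [0.132, -0.508, 0.231] pointing down, gripper open.
Joint ranges: [-2.52, 2.52], [-0.91, 1.74], [-1.3, 1.37], [-1.96, 2.02], [-1.52, 1.47], [-3.14, 3.14]. Speed limits (rad/s): [2.22, 2.22, 2.79, 3.14, 3.14, 3.14].

### API

Orientations are given as a rotation vector (axis times angle).
In Python, from workcell import status, cams, arm gives the robot as it stands. The module is installed in compiled form; this text tells all that it offers.
- The arm moves only by the tool drive_tool, never from a script. Its argument "targets" is one flat list of numbers, 5 for each row, row after row: the opening, from -1 (shut) to 1 (fully open), then the shift along the tool's x, y, z in units of 25 mm (1.0 is 25 mm), then the turn about the tool's z in units of 6 degrees (1.0 is 6 degrees). In form: [gripper, x, y, z, turn, gripper, x, y, z, turn, ...]. A call has 1 to 20 rows; each row is the pose to reach, as a shift and turn from the pose commanded when the call began, along the tool's axes at that moment; what a row does not reach only later rows make up. A row lasts 1/12 s, in which the tool goes at most 41.7 mm and 7.16 degrees, less where a joint would pass 70% of its speed; a pose out of reach is approached as far as the arm can. A call with a gripper value outside its range is refused whole. The fingers move at their own pace and stop on an object; "grip_force" is the grip in N (left out, the last holds). Time passes only in rows, so rows that repeat a pose let the fingers close. It gives the time, the measured TCP pose, the force, the opening and the grip force at its end, in the units of the state.
- status.sense(): the state, without advancing time (a new reading comes with each control period).
- cams.camera(name): name is "scene" or "top" or "wrist"; returns a dict with "frame" (400x640x3 uint8, blue, green, red), "fx", "fy", "cx", "cy" (pixels), "k1" (the pictures are not rectified: a ray, as slopes to the right and down, at radius r is drawn at 1 + k1 r^2 times it, then the intrinsics apply), "R" (3x3) and "t" (3): a world point X has camera coordinates R X + t; the wrist camera has in their place "hand_eye" (4x4, takes a point from camera to tool coordinates, whose origin is the TCP and whose axes are the flange's). Camera axes: x right, y down, z forward; pixel columns grow to the right and rows downward; lengths in m; the calibration is good to about 2 mm. A picture is of the moment at which its call begins: read the wrist's pose just before it. There is no depth.
- arm.close_job(): hands the job in; it is judged then, once.
Trained networks look in a picture, given as the dict that the camera call returned (one of the last four; its "shot" number tells which), for a name from the list of things; names that differ only in an ending like _2 or _b are one class to them, and where a whole thing is asked for, a point or a joint stands for the part that bears it (a point fixed in the world has none). Each returns a list of dicts, best first, with "conf" (0 to 1); they miss things now and then, are a little off and sometimes report something else, mostly with a low value. They report only what shows in the picture. A call takes as long as a camera call.
- cams.search_frame(picture, name): "at" ([x, y, z] in m, in world coordinates, good to about 4 mm: the middle of the surface that is visible of it).
The state is a dict: "t": time; "joint_positions": joint angles; "qd": joint speeds; "joint_torque": joint torques, N m; "position": TCP position; "orientation": TCP orientation; "ft_force": force on the tool from outside, world axes, zero at the start; "ft_torque": the same for the moment, N m; "opening": opening from 0.0 (shut) to 1.0 (fully open); "finger_force": force on a finger pad.
Only numpy, scipy, OpenCV 4.12 (cv2) and the standard library are available. Lean on these libraries where they do the work, as an engineer would, in place of code of your own. Each camera call takes 0.05 s, during which the arm holds its last target. There are 200 camera calls.

## Working session

There is one attempt and no reset: what is moved stays moved. The work goes in short steps, Python scripts to look and compute and a tool call to move; the robot and the scene stay as the last step left them, time stands still between calls to the robot, and variables do not carry over. Pictures are saved under pics/ and viewed, at most 14 in all, crops included, and the job is handed in when it is done.

Besides the shell and the picture viewer there is one more tool, called after "Request:" by a JSON object that holds its "fn" and its "kwargs", one argument or row to a line. drive_tool: Moves the arm, as the interface text tells. Its arguments: {"type":"object","properties":{"targets":{"type":"array"},"grip_force":{"type":"number"}},"required":["targets"]}

```bash
mkdir -p pics; cat > h.py <<'E'
import numpy as np, cv2
from scipy.spatial.transform import Rotation as Rot
from workcell import status, cams, arm
def snap(name, fn=None):
    s=status.sense(); p=cams.camera(name)
    if name=="wrist":
        T=np.eye(4); T[:3,:3]=Rot.from_rotvec(s["orientation"]).as_matrix(); T[:3,3]=s["position"]
        C=np.linalg.inv(T@np.array(p["hand_eye"])); p["R_"],p["t_"]=C[:3,:3],C[:3,3]
    else: p["R_"],p["t_"]=np.array(p["R"]),np.array(p["t"])
    if fn: cv2.imwrite(f"pics/{fn}.png",p["frame"])
    return p
def K(p): return np.array([[p["fx"],0,p["cx"]],[0,p["fy"],p["cy"]],[0,0,1.]])
def proj(p,X):
    X=np.atleast_2d(np.array(X,float))
    return cv2.projectPoints(X.reshape(-1,1,3),cv2.Rodrigues(p["R_"])[0],p["t_"],K(p),np.array([p["k1"],0,0,0.]))[0][:,0]
def ray(p,uv):
    u=cv2.undistortPoints(np.array(uv,float).reshape(-1,1,2),K(p),np.array([p["k1"],0,0,0.]))[:,0]
    d=np.c_[u,np.ones(len(u))]@p["R_"]; return -p["R_"].T@p["t_"], d
def onz(p,uv,z):
    c,d=ray(p,uv); return c+d*((z-c[2])/d[:,2])[:,None]
def tri(ps,uvs):
    A=np.zeros((3,3));b=np.zeros(3)
    for p,uv in zip(ps,uvs):
        c,d=ray(p,uv); d=d[0]/np.linalg.norm(d[0]); M=np.eye(3)-np.outer(d,d); A+=M;b+=M@c
    return np.linalg.solve(A,b)
def rel(P,yaw=None):
    """world target -> rows units relative to current tool pose"""
    s=status.sense(); R=Rot.from_rotvec(s["orientation"]).as_matrix()
    return np.round(R.T@(np.array(P)-s["position"])/0.025,2)
def ori():
    s=status.sense(); R=Rot.from_rotvec(s["orientation"]).as_matrix(); return s,R
E
python3 - <<'E'
from h import *
a=snap("top","top0"); b=snap("scene","scene0")
for n in ["pan_lid","trivet","canister0","canister1","canister2","shaft","tray","crank","crank_knob","bowl","spoon","mug","tumbler","oil","salt","timer"]:
    for q,p in (("top",a),("scene",b)):
        print(n,q,[(np.round(d["at"],3).tolist(),round(d["conf"],2)) for d in cams.search_frame(p,n)[:2]])
s,R=ori(); print(s["position"],np.round(R,3).tolist(),s["ft_force"],s["opening"])
E
```

```text
pan_lid top [([0.627, -0.171, 0.061], 0.77)]
pan_lid scene [([0.645, -0.19, 0.061], 0.86), ([0.542, 0.43, 0.03], 0.63)]
trivet top [([0.401, 0.334, 0.01], 0.92)]
trivet scene [([0.403, 0.326, 0.009], 0.63)]
canister0 top [([0.452, -0.422, 0.093], 0.88), ([0.348, -0.313, 0.09], 0.84)]
canister0 scene [([0.367, -0.334, 0.067], 0.84), ([0.471, -0.443, 0.068], 0.8)]
canister1 top [([0.452, -0.422, 0.093], 0.88), ([0.348, -0.313, 0.09], 0.84)]
canister1 scene [([0.367, -0.334, 0.067], 0.84), ([0.471, -0.443, 0.068], 0.8)]
canister2 top [([0.452, -0.422, 0.093], 0.88), ([0.348, -0.313, 0.09], 0.84)]
canister2 scene [([0.367, -0.334, 0.067], 0.84), ([0.471, -0.443, 0.068], 0.8)]
shaft top []
shaft scene [([0.62, 0.139, 0.063], 0.5)]
tray top [([0.615, -0.062, 0.039], 0.6), ([0.713, -0.26, 0.083], 0.23)]
tray scene [([0.626, -0.098, 0.042], 0.73)]
crank top [([0.433, 0.108, 0.045], 0.49), ([0.537, 0.446, 0.034], 0.46)]
crank scene [([0.434, 0.108, 0.04], 0.74)]
crank_knob top [([0.619, -0.06, 0.042], 0.58), ([0.429, 0.105, 0.043], 0.47)]
crank_knob scene [([0.435, 0.1, 0.037], 0.65)]
bowl to
[... 199 characters left out ...]
[0.437, 0.102, 0.036], 0.64)]
mug top [([0.64, 0.449, 0.039], 0.87), ([0.616, -0.062, 0.04], 0.66)]
mug scene [([0.629, 0.42, 0.067], 0.79)]
tumbler top [([0.721, 0.287, 0.058], 0.72)]
tumbler scene [([0.73, -0.286, 0.054], 0.64), ([0.703, 0.258, 0.081], 0.53)]
oil top [([0.755, 0.186, 0.122], 0.62), ([0.433, 0.11, 0.044], 0.48)]
oil scene [([0.777, 0.18, 0.098], 0.71)]
salt top [([0.712, -0.261, 0.083], 0.84)]
salt scene [([0.726, -0.289, 0.055], 0.57)]
timer top [([0.536, 0.446, 0.035], 0.77)]
timer scene [([0.542, 0.428, 0.028], 0.66)]
[ 0.13231249 -0.50803602  0.23130424] [[0.968, 0.252, -0.0], [0.252, -0.968, 0.0], [0.0, -0.0, -1.0]] [0.11406562 0.22169755 0.78336765] 0.9994804901517771
```

View pics/top0.png

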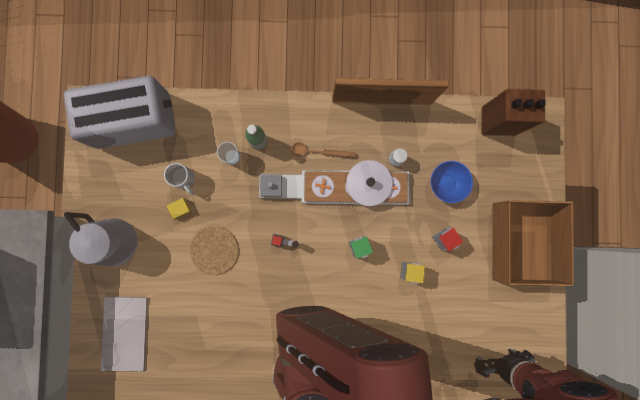

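View pics/scene0.png

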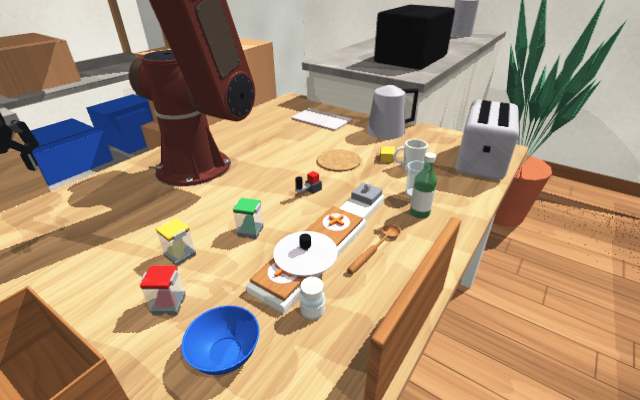

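The top view shows the lid knob at (371,182), canisters red (450,239), green (361,247) and yellow (413,273), trivet (214,250), crank grip (277,240) with its knob at (296,245), crosses at (323,187) and (391,187), and the gearbox at (270,186). The scene view agrees: lid knob at (305,241), crank grip at (313,177), trivet at (338,160). All three canisters are present.

```bash
python3 - <<'E'
from h import *
a=snap("top"); b=snap("scene")
def cen(p,box,f):
    x0,y0,x1,y1=box; c=p["frame"][y0:y1,x0:x1].astype(int); m=f(c[...,0],c[...,1],c[...,2]).astype(np.uint8)
    n,l,st,ce=cv2.connectedComponentsWithStats(m); i=1+np.argmax(st[1:,4]); return ce[i]+[x0,y0],st[i,4],st[i,:4]+[x0,y0,0,0]
dark=lambda B,G,R:(B<50)&(G<50)&(R<50)
k1=cen(a,(355,168,388,198),dark);k2=cen(b,(295,228,316,252),dark);print("knob",k1,k2,tri([a,b],[k1[0],k2[0]]))
red=lambda B,G,R:(R>120)&(G<70)&(B<70)
g1=cen(a,(265,230,285,252),red);g2=cen(b,(300,168,325,188),red);print("grip",g1,g2,tri([a,b],[g1[0],g2[0]]))
q1=cen(a,(284,235,305,255),dark);q2=cen(b,(290,172,305,195),dark);print("cknob",q1,q2,tri([a,b],[q1[0],q2[0]]))
org=lambda B,G,R:(R>190)&(G>70)&(G<140)&(B<80)
for bx in((310,172,338,200),(382,172,404,200)):
    try: o=cen(a,bx,org);print("cross",o[:2],onz(a,o[0],.05))
    except Exception as e: print(e)
print("tray edge corners",onz(a,[(303,171),(409,172),(303,203),(409,205)],.04))
print("trivet",onz(a,[(191,250),(238,250),(214,227),(214,274)],.008))
print(a["fx"],a["cx"],a["cy"],a["k1"])
w=snap("wrist","w0");print(w["hand_eye"],w["fx"],w["k1"])
E
```

```text
Traceback (most recent call last):
ValueError: attempt to get argmax of an empty sequence
```

```bash
cat >> h.py <<'E'
def cen(p,box,f):
    x0,y0,x1,y1=box; c=p["frame"][y0:y1,x0:x1].astype(int); m=f(c[...,0],c[...,1],c[...,2]).astype(np.uint8)
    n,l,st,ce=cv2.connectedComponentsWithStats(m)
    if n<2: return np.array([np.nan]*2),0,c.min((0,1))
    i=1+np.argmax(st[1:,4]); return ce[i]+[x0,y0],st[i,4],st[i,:4]+[x0,y0,0,0]
dark=lambda B,G,R:(B<80)&(G<80)&(R<80)
red=lambda B,G,R:(R>110)&(G<80)&(B<80)
org=lambda B,G,R:(R>170)&(G>60)&(G<150)&(B<100)
E
python3 - <<'E'
from h import *
a=snap("top"); b=snap("scene")
k1=cen(a,(361,172,381,192),dark);k2=cen(b,(297,232,313,250),dark);print("knob",k1,k2,tri([a,b],[k1[0],k2[0]]))
g1=cen(a,(265,230,285,252),red);g2=cen(b,(300,168,325,188),red);print("grip",g1,g2,tri([a,b],[g1[0],g2[0]]))
q1=cen(a,(284,235,305,255),dark);q2=cen(b,(290,172,305,195),dark);print("cknob",q1,q2,tri([a,b],[q1[0],q2[0]]))
for bx in((310,172,338,200),(382,172,404,200)):
    o=cen(a,bx,org);print("cross",o,onz(a,[o[0]],.05))
print("tray edge corners",onz(a,[(303,171),(409,172),(303,203),(409,205)],.04))
print("trivet",onz(a,[(191,250),(238,250),(214,227),(214,274)],.008))
w=snap("wrist","w0");print(w["hand_eye"],w["fx"],w["k1"])
E
```

```text
knob (array([370.5, 181.5]), np.int32(52), array([367, 178,   8,   8])) (array([304.8496732 , 241.20915033]), np.int32(153), array([300, 234,  11,  16])) [ 0.63175501 -0.17558897  0.08383656]
grip (array([276.41975309, 240.11111111]), np.int32(81), array([272, 235,  10,  11])) (array([313.02830189, 177.22641509]), np.int32(106), array([307, 172,  12,  12])) [0.4370358  0.12289994 0.04327642]
cknob (array([295.06060606, 244.3030303 ]), np.int32(33), array([292, 241,   7,   7])) (array([298.5, 183. ]), np.int32(74), array([296, 177,   6,  13])) [0.42544174 0.0621581  0.04851009]
cross (array([322.37735849, 185.52830189]), np.int32(53), array([316, 179,  14,  14])) [[ 0.61832024 -0.02311061  0.05      ]]
cross (array([394. , 187.5]), np.int32(10), array([392, 187,   5,   2])) [[ 0.61717491 -0.25769045  0.05      ]]
tray edge corners [[ 0.66590428  0.04145469  0.04      ]
 [ 0.67065183 -0.30845722  0.04      ]
 [ 0.56031112  0.0390387   0.04      ]
 [ 0.5615176  -0.30969762  0.04      ]]
trivet [[0.39735571 0.40827673 0.008     ]
 [0.40065754 0.25227369 0.008     ]
 [0.47542278 0.3344836  0.008     ]
 [0.31960494 0.32938587 0.008     ]]
[[ 5.55370805e-04 -9.61056979e-01 -2.76349734e-01  7.17256259e-02]
 [ 9.99999299e-01  8.22737212e-04 -8.51554731e-04 -9.53096282e-05]
 [ 1.04575583e-03 -2.76349067e-01  9.61056762e-01 -1.40712754e-01]
 [ 0.00000000e+00  0.00000000e+00  0.00000000e+00  1.00000000e+00]] 297.1095740265195 0.0005058105794053173
```

Request:
{"fn": "drive_tool", "kwargs": {
  "targets": [1, 22.7, -7.8, 0, -12.57, 1, 22.7, -7.8, 0, -12.57, 1, 22.7, -7.8, 0, -12.57, 1, 22.7, -7.8, 0, -12.57, 1, 22.7, -7.8, 0, -12.57, 1, 22.7, -7.8, 0, -12.57, 1, 22.7, -7.8, 0, -12.57, 1, 22.7, -7.8, 0, -12.57, 1, 22.7, -7.8, 0, -12.57, 1, 22.7, -7.8, 0, -12.57, 1, 22.7, -7.8, 0, -12.57, 1, 22.7, -7.8, 0, -12.57, 1, 22.7, -7.8, 0, -12.57, 1, 22.7, -7.8, 0, -12.57, 1, 22.7, -7.8, 0, -12.57, 1, 22.7, -7.8, 0, -12.57, 1, 22.7, -7.8, 0, -12.57, 1, 22.7, -7.8, 0, -12.57]
}}

```text
t: 3.45
position: [0.6318, -0.1766, 0.2311]
orientation: [-2.221, -2.221, 0.001]
ft_force: [0.4, 0.1, 0.1]
opening: 0.997
finger_force: 0.0
```

```bash
python3 - <<'E'
from h import *
s,R=ori(); print(s["t"],s["position"],np.round(R,3).tolist(),s["joint_positions"])
w=snap("wrist","w1")
print(proj(w,[.632,-.176,.1]), [(np.round(d["at"],3),d["conf"]) for d in cams.search_frame(w,"pan_lid")])
E
```

```text
3.45 [ 0.63176039 -0.17664633  0.23108696] [[-0.0, 1.0, -0.001], [1.0, 0.0, -0.0], [-0.0, -0.001, -1.0]] [-3.83835028e-01  5.50119008e-01  2.46943605e-01  1.26832665e+00
 -3.44437467e-04  1.18679288e+00]
[[318.62703751 200.39845298]] [(array([ 0.633, -0.167,  0.059]), 0.74)]
```

View pics/w1.png

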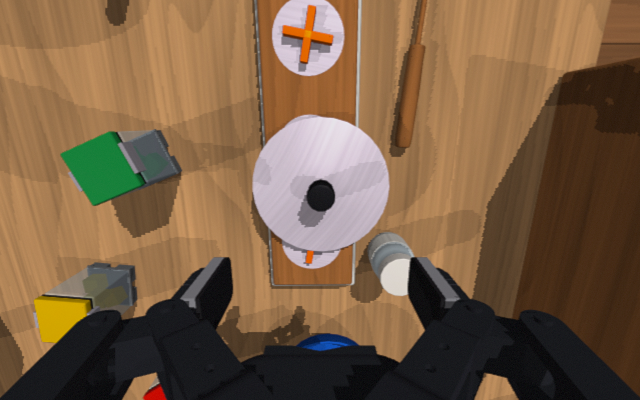

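The wrist view shows the lid knob at (320,195), a cross at (308,36), the salt jar at (393,265), the green canister at (118,167) and the yellow one at (85,305). The knob is 4 mm further in +y than I had it. I'll descend and grip.

Request:
{"fn": "drive_tool", "kwargs": {
  "targets": [1, 0.16, 0.04, 2, 0, 1, 0.16, 0.04, 4, 0, 1, 0.16, 0.04, 5.5, 0, 1, 0.16, 0.04, 6.4, 0, 1, 0.16, 0.04, 6.4, 0, 1, 0.16, 0.04, 6.4, 0, -1, 0.16, 0.04, 6.4, 0, -1, 0.16, 0.04, 6.4, 0, -1, 0.16, 0.04, 6.4, 0, -1, 0.16, 0.04, 6.4, 0, -1, 0.16, 0.04, 6.4, 0, -1, 0.16, 0.04, 6.4, 0, -1, 0.16, 0.04, 6.4, 0, -1, 0.16, 0.04, 6.4, 0, -1, 0.16, 0.04, 6.4, 0, -1, 0.16, 0.04, 6.4, 0],
  "grip_force": 60
}}

```text
t: 4.88
position: [0.6338, -0.1726, 0.0728]
orientation: [2.22, 2.221, 0.001]
ft_force: [-2.6, -0.1, 8.0]
opening: 0.31
finger_force: 58.4
```

Request:
{"fn": "drive_tool", "kwargs": {
  "targets": [-1, 0, 0, -0.4, 0, -1, 0, 0, -1.5, 0, -1, 0, 0, -3, 0, -1, 0.6, -0.3, -4, 0, -1, 2, -0.94, -4, 0, -1, 3.4, -1.6, -4, 0, -1, 4.8, -2.25, -4, 0, -1, 6.2, -2.9, -4, 0, -1, 7.6, -3.55, -4, 0, -1, 9, -4.2, -4, 0, -1, 10.4, -4.87, -4, 0, -1, 11.8, -5.52, -4, 0, -1, 13.2, -6.18, -4, 0, -1, 14.6, -6.84, -4, 0, -1, 16, -7.5, -4, 0, -1, 17.4, -8.15, -4, 0, -1, 18.8, -8.8, -4, 0, -1, 19.8, -9.27, -4, 0, -1, 20.14, -9.43, -4, 0, -1, 20.14, -9.43, -4, 0]
}}

```text
t: 6.55
position: [0.3962, 0.333, 0.1717]
orientation: [-2.217, -2.225, -0.001]
ft_force: [-0.7, -0.4, -3.0]
opening: 0.306
finger_force: 59.8
```

```bash
python3 - <<'E'
from h import *
s,R=ori(); print(s["t"],s["position"],s["opening"],s["finger_force"],s["ft_force"])
w=snap("wrist","w2"); a=snap("top","top2")
E
```

```text
6.55 [0.39620729 0.33300969 0.17170944] 0.3057830647118934 59.8312121629715 [-0.65611931 -0.36222821 -2.95388316]
```

View pics/w2.png

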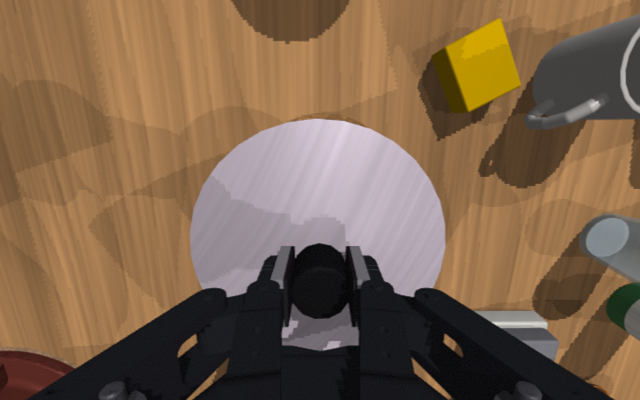

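The lid hangs level in the grip, knob at (320,278), and covers the trivet. Lowering it and letting go.

Request:
{"fn": "drive_tool", "kwargs": {
  "targets": [-1, 0, 0, 1.2, 0, -1, 0, 0, 2.6, 0, -1, 0, 0, 4, 0, -1, 0, 0, 5, 0, -1, 0, 0, 5.4, 0, -1, 0, 0, 5.6, 0, -1, 0, 0, 5.6, 0, -1, 0, 0, 5.6, 0, 1, 0, 0, 5.6, 0, 1, 0, 0, 5.6, 0, 1, 0, 0, 5.6, 0, 1, 0, 0, 5.6, 0, 1, 0, 0, 5.6, 0, 1, 0, 0, 5.6, 0, 1, 0, 0, 4.5, 0, 1, 0, 0, 3, 0, 1, 0, 0, 1, 0, 1, 0, 0, -1, 0, 1, 0, 0, -2.4, 0, 1, 0, 0, -2.4, 0]
}}

```text
t: 8.32
position: [0.3996, 0.3326, 0.2378]
orientation: [2.219, 2.221, 0.013]
ft_force: [0.1, 1.5, 0.9]
opening: 1.005
finger_force: 0.0
```

```bash
python3 - <<'E'
from h import *
s,R=ori(); print(s["t"],s["position"],s["opening"],s["ft_force"])
w=snap("wrist","w3"); k=cen(w,(200,60,440,250),lambda B,G,R:(B<50)&(G<50)&(R<50)); print(k,onz(w,[k[0]],.058))
b=snap("scene");a=snap("top")
for p in(w,a,b): print([(np.round(d["at"],3),round(d["conf"],2)) for d in cams.search_frame(p,"pan_lid")[:2]])
E
```

```text
8.3167 [0.39959723 0.33260171 0.23778636] 1.0046132356512392 [0.14926905 1.50633564 0.94218767]
(array([317.98170732, 191.12398374]), np.int32(492), array([306, 178,  24,  27])) [[0.40039054 0.33207861 0.058     ]]
[(array([0.398, 0.337, 0.012]), 0.93), (array([0.53 , 0.447, 0.035]), 0.57)]
[(array([0.399, 0.325, 0.018]), 0.71)]
[(array([0.407, 0.314, 0.018]), 0.88)]
```

Request:
{"fn": "drive_tool", "kwargs": {
  "targets": [1, -1.3, 0.55, -0.5, 0, 1, -2.8, 1.2, -0.5, 0, 1, -4.3, 1.8, -0.5, 0, 1, -5.8, 2.5, -0.5, 0, 1, -7.3, 3.1, -0.5, 0, 1, -8.8, 3.7, -0.5, 0, 1, -10.3, 4.4, -0.5, 0, 1, -11.3, 4.8, -0.5, 0, 1, -11.3, 4.8, -0.5, 0, 1, -11.3, 4.8, -0.5, 0, 1, -11.3, 4.8, -0.5, 0]
}}

```text
t: 9.53
position: [0.5167, 0.0489, 0.2426]
orientation: [-2.22, -2.22, 0.002]
ft_force: [0.1, 1.5, -0.5]
opening: 1.002
finger_force: 0.0
```

```bash
python3 - <<'E'
from h import *
s,R=ori(); print(s["t"],s["position"])
import pickle
w=snap("wrist","w4"); pickle.dump(w,open("w4.pkl","wb"))
E
```

```text
9.5333 [0.51669646 0.04894256 0.2426025 ]
```

Request:
{"fn": "drive_tool", "kwargs": {
  "targets": [1, -1.5, -0.5, 0, 0, 1, -3, -1, 0, 0, 1, -4.5, -1.5, 0, 0, 1, -6, -1.6, 0, 0, 1, -7.5, -1.6, 0, 0, 1, -9, -1.6, 0, 0, 1, -10.5, -1.6, 0, 0, 1, -12, -1.6, 0, 0, 1, -12, -1.6, 0, 0, 1, -12, -1.6, 0, 0, 1, -12, -1.6, 0, 0]
}}

```text
t: 10.5
position: [0.4776, -0.25, 0.2434]
orientation: [-2.219, -2.222, -0.0]
ft_force: [-0.0, -0.1, -0.2]
opening: 0.998
finger_force: 0.0
```

```bash
python3 - <<'E'
from h import *
s,R=ori(); print(s["t"],s["position"])
import pickle
w=snap("wrist","w5"); pickle.dump(w,open("w5.pkl","wb"))
im=np.hstack([pickle.load(open("w4.pkl","rb"))["frame"],w["frame"]]); cv2.imwrite("pics/w45.png",np.vstack([cv2.imread("pics/w4.png")[:300],w["frame"][:300]]))
E
```

```text
10.5 [ 0.47760498 -0.25003491  0.24344816]
```

View pics/w45.png

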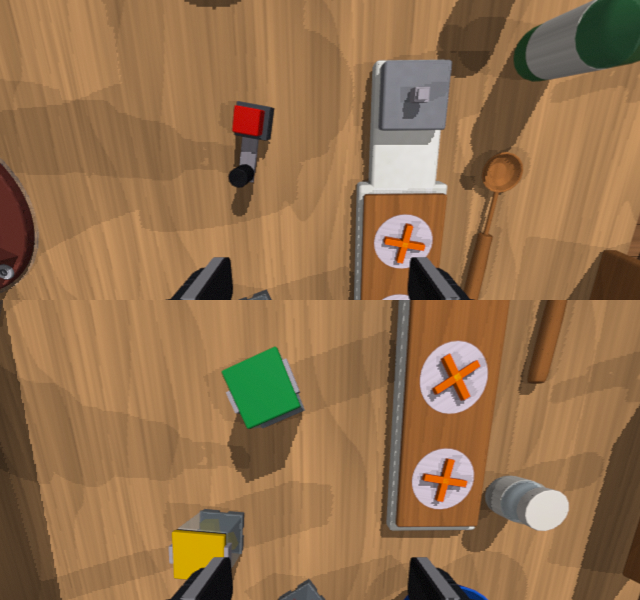

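The upper half (w4) shows the crank grip at (249,121), crank knob at (241,176), shaft at (422,94) and cross 2 at (405,243). The lower half (w5) shows the green lid at (262,87) with clip and hinge at its left and right sides, yellow at (199,255) likewise, cross 1 at (457,77), cross 0 at (443,181) and the salt jar at (545,210).

```bash
cat >> h.py <<'E'
def mask(p,box,f):
    x0,y0,x1,y1=box; c=p["frame"][y0:y1,x0:x1].astype(int); m=f(c[...,0],c[...,1],c[...,2]).astype(np.uint8)
    n,l,st,ce=cv2.connectedComponentsWithStats(m); i=1+np.argmax(st[1:,4]); return (l==i).astype(np.uint8),(x0,y0)
def cross(p,box,z=.05):
    m,o=mask(p,box,org); v,u=np.nonzero(m); P=onz(p,np.c_[u,v]+o,z)[:,:2]; c=P.mean(0)
    d=P-c; r=np.hypot(*d.T); a=np.arctan2(d[:,1],d[:,0]); k=r>.008
    # min-area rect of cross spans ribs? use 4th harmonic
    return c,np.degrees(np.angle((r[k]*np.exp(4j*a[k])).sum())/4),np.ptp(P,0)
def square(p,box,f,z=.092):
    m,o=mask(p,box,f); ct=max(cv2.findContours(m,0,2)[0],key=len)[:,0]+o
    P=onz(p,ct,z)[:,:2]; (c,s,a)=cv2.minAreaRect((P*1000).astype(np.float32)); return np.array(c)/1000,np.array(s),a
green=lambda B,G,R:(G>R+40)&(G>B+40)
yel=lambda B,G,R:(R>150)&(G>120)&(B<60)
redl=lambda B,G,R:(R>G+60)&(R>B+60)&(G<70)
E
python3 - <<'E'
from h import *
import pickle
p4,p5=(pickle.load(open(f"w{i}.pkl","rb")) for i in(4,5))
print("d2",cross(p4,(375,210,433,270)));print("d1",cross(p5,(420,40,495,115)));print("d0",cross(p5,(412,147,475,210)))
for n,b,f in(("green",(200,30,320,140),green),("yellow",(160,220,235,290),yel)):
    print(n,square(p5,b,f))
print("grip",square(p4,(225,95,275,145),redl,.06))
k=cen(p4,(228,160,255,190),dark);print("cknob",k,onz(p4,[k[0]],.07))
# shaft box and gearbox
c=p4["frame"][55:135,365:455]; cv2.imwrite("pics/shaft.png",cv2.resize(c,None,fx=7,fy=7,interpolation=cv2.INTER_NEAREST))
print(onz(p4,[(422,94)],.073),onz(p4,[(383,62),(451,62),(447,128),(381,128)],.05))
for q in ((0.625,-.02,.04),(.62,.168,.05)): print(proj(p4,q))
E
```

```text
d2 (array([ 0.62032172, -0.02067531]), np.float64(-10.396323420297945), array([0.04782042, 0.0468758 ]))
d1 (array([ 0.62110543, -0.13200006]), np.float64(33.04991154885204), array([0.04306775, 0.04307849]))
d0 (array([ 0.62210151, -0.2412972 ]), np.float64(-8.802238675865164), array([0.04856663, 0.04845566]))
green (array([ 0.42486414, -0.14869019]), array([54.81262207, 54.66617966]), 22.043947219848633)
yellow (array([ 0.34791595, -0.31738623]), array([55.68300247, 54.48649216]), 85.12261199951172)
grip (array([0.44235983, 0.12222566]), array([27.47982597, 31.40299988]), 80.03959655761719)
cknob (array([241.09570312, 174.91992188]), np.int32(512), array([228, 160,  27,  30])) [[0.43405264 0.06684863 0.07      ]]
[[0.61764638 0.14722953 0.073     ]] [[0.58224893 0.17990054 0.05      ]
 [0.65169568 0.17989876 0.05      ]
 [0.65532364 0.11481133 0.05      ]
 [0.58393279 0.11478277 0.05      ]]
[[406.33791799 240.50952507]]
[[418.87941527  74.64221142]]
```

View pics/shaft.png

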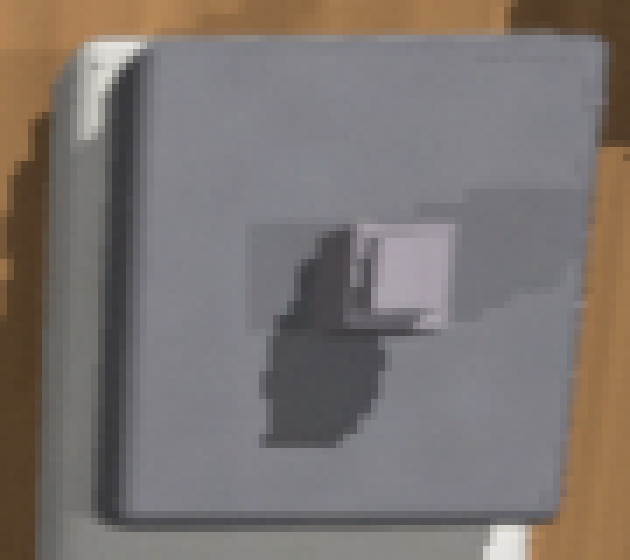

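Request:
{"fn": "drive_tool", "kwargs": {
  "targets": [1, -0.7, -1.3, 0.5, -1.19, 1, -1.4, -2.6, 1, -2.38, 1, -2.1, -3.9, 1, -3.57, 1, -2.68, -5.18, 1, -4.76, 1, -2.68, -5.18, 1, -5.95, 1, -2.68, -5.18, 1, -7.14, 1, -2.68, -5.18, 1, -8.33, 1, -2.68, -5.18, 1, -9.52, 1, -2.68, -5.18, 1, -10.7, 1, -2.68, -5.18, 1, -11.9, 1, -2.68, -5.18, 1, -13.09, 1, -2.68, -5.18, 1, -14.2, 1, -2.68, -5.18, 1, -14.2, 1, -2.68, -5.18, 1, -14.2, 1, -2.68, -5.18, 1, -14.2]
}}

```text
t: 11.8
position: [0.3485, -0.3176, 0.2189]
orientation: [0.135, 3.139, -0.0]
ft_force: [-0.3, 0.3, 0.9]
opening: 1.0
finger_force: 0.0
```

```bash
python3 - <<'E'
from h import *
s,R=ori(); print(s["t"],s["position"],np.degrees(np.arctan2(R[1,0],R[0,0])),R[2])
w=snap("wrist","w6"); c=square(w,(0,0,640,260),yel); print(c, proj(w,[.348,-.317,.092]))
a=snap("top");b=snap("scene")
g=[cen(p,bx,lambda B,G,R:(R>120)&(G<90)&(B<90)) for p,bx in((a,(430,220,470,260)),(b,(130,255,190,300)))]; print("red",g)
gb=lambda B,G,R:(abs(R-G)<25)&(abs(G-B)<25)&(R<160)&(R>70)
print("gearbox top view",onz(a,[(270,185)],.05),proj(a,[[.62,.147,.073],[.62,.168,.073]]),proj(b,[[.62,.147,.073],[.62,.168,.073]]))
cv2.imwrite("pics/gb.png",np.vstack([cv2.resize(a["frame"][160:210,240:340],None,fx=6,fy=6),cv2.resize(b["frame"][175:225,320:420],None,fx=6,fy=6)])[:600])
E
```

```text
11.8 [ 0.34853465 -0.31762071  0.21893085] 175.08375440671153 [-1.83498182e-04 -4.72011094e-05 -9.99999982e-01]
(array([ 0.34602414, -0.31891705]), array([54.78079605, 54.52672195]), 84.7033920288086) [[319.47285312 199.29635509]]
red [(array([450.84952978, 239.26018809]), np.int32(319), array([439, 228,  24,  24])), (array([158.05555556, 276.17361111]), np.int32(576), array([140, 265,  37,  23]))]
gearbox top view [[0.61615399 0.14795058 0.05      ]] [[269.72512436 183.09605074]
 [263.18946676 182.94730998]] [[368.06471917 183.17154352]
 [371.51020025 180.11546646]]
```

View pics/gb.png

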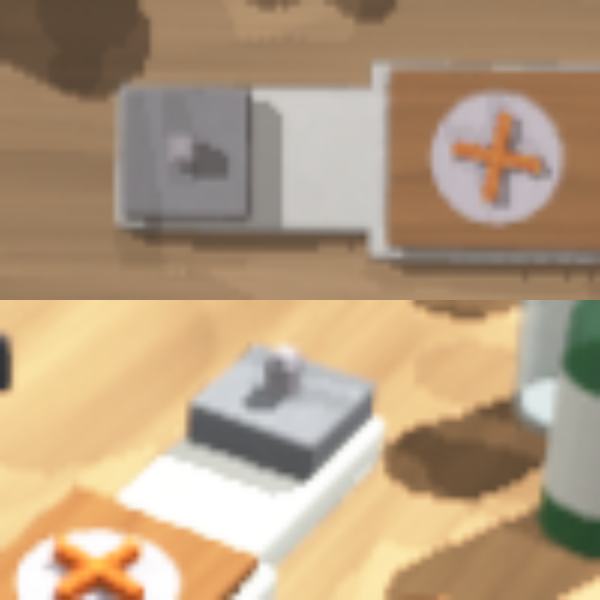

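View pics/w6.png

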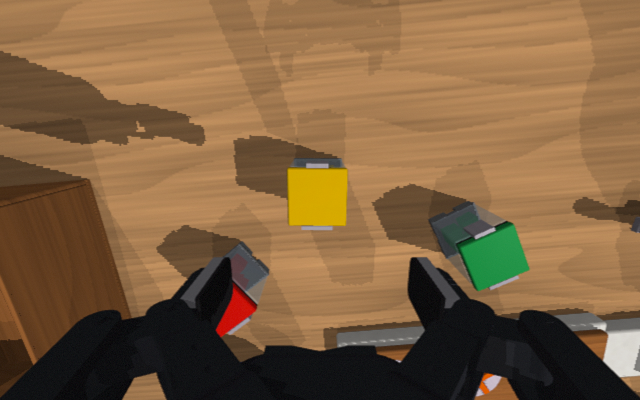

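Shaft: top-view crop puts its tip at about (270,185), i.e. y≈0.147, agreeing with the wrist view. In w6 yellow is centred at (317,197), its clip and hinge fore and aft of it, so the fingers meet the plain sides. Picking it.

Request:
{"fn": "drive_tool", "kwargs": {
  "targets": [1, 0.06, -0.04, 1.5, 0, 1, 0.06, -0.04, 3, 0, 1, 0.06, -0.04, 4.5, 0, 1, 0.06, -0.04, 6, 0, 1, 0.06, -0.04, 6.88, 0.05, 1, 0.06, -0.04, 6.88, 0.05, 1, 0.06, -0.04, 6.88, 0.05, -1, 0.06, -0.04, 6.88, 0.05, -1, 0.06, -0.04, 6.88, 0.05, -1, 0.06, -0.04, 6.88, 0.05, -1, 0.06, -0.04, 6.88, 0.05, -1, 0.06, -0.04, 6.88, 0.05, -1, 0.06, -0.04, 6.88, 0.05, -1, 0.06, -0.04, 6.88, 0.05, -1, 0.06, -0.04, 6.88, 0.05],
  "grip_force": 60
}}

```text
t: 13.2
position: [0.3476, -0.3206, 0.0487]
orientation: [0.139, 3.136, -0.004]
ft_force: [-0.4, 0.3, 7.1]
opening: 0.649
finger_force: 62.7
```

```bash
cat >> h.py <<'E'
def go(P,Y):
    """print units: tool shift & turn from present pose to world P, yaw Y deg"""
    s,R=ori(); y=np.degrees(np.arctan2(R[1,0],R[0,0])); d=R.T@(np.array(P)-s["position"])/.025
    print("t",round(s["t"],1),"pos",np.round(s["position"],4),"yaw",round(y,2),"shift",np.round(d,2),"turn",round(((y-Y+180)%360-180)/6,2),"f",np.round(s["ft_force"],1),"tq",np.round(s["ft_torque"],2),"open",round(s["opening"],3),round(s["finger_force"],1))
E
python3 -c "
from h import *
go([.622,-.2413,.16],171.2)"
```

```text
t 13.2 pos [ 0.3476 -0.3206  0.0487] yaw 174.91 shift [-10.66   4.12  -4.44] turn 0.62 f [-0.4  0.3  7.1] tq [ 0.27  0.14 -0.  ] open 0.649 62.7
```

Request:
{"fn": "drive_tool", "kwargs": {
  "targets": [-1, 0, 0, -0.5, 0, -1, 0, 0, -2, 0, -1, 0, 0, -3.5, 0, -1, -1, 0.4, -4.5, 0, -1, -2.4, 0.93, -4.6, 0, -1, -3.9, 1.5, -4.6, 0, -1, -5.4, 2.1, -4.6, 0.2, -1, -6.9, 2.67, -4.6, 0.4, -1, -8.4, 3.25, -4.6, 0.62, -1, -9.7, 3.75, -4.6, 0.62, -1, -10.4, 4.02, -4.6, 0.62, -1, -10.66, 4.12, -4.6, 0.62, -1, -10.66, 4.12, -4.6, 0.62, -1, -10.66, 4.12, -4.6, 0.62, -1, -10.66, 4.12, -4.6, 0.62]
}}

```text
t: 14.45
position: [0.62, -0.2408, 0.1623]
orientation: [-0.243, -3.132, 0.0]
ft_force: [-0.9, -0.2, -2.1]
opening: 0.65
finger_force: 64.6
```

```bash
python3 - <<'E'
from h import *
go([.622,-.2413,.0987],171.2)
w=snap("wrist","w7")
print(square(w,(150,50,500,330),yel,.165+.043))
E
```

```text
t 14.4 pos [ 0.62   -0.2408  0.1623] yaw 171.14 shift [-0.08 -0.01  2.54] turn -0.01 f [-0.9 -0.2 -2.1] tq [ 0.03  0.03 -0.03] open 0.65 64.6
(array([ 0.59461505, -0.23539307]), array([51.40793991,  9.82559586]), 81.1513900756836)
```

View pics/w7.png

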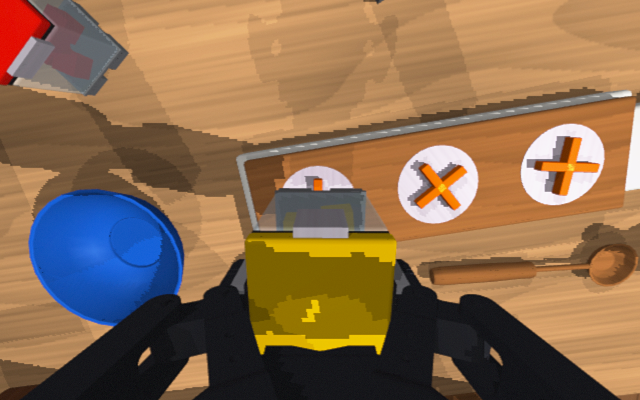

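The yellow canister is held square over cross 0, its lid edge at row 235. Crosses 1 and 2 are clear at (438,186) and (567,167).

```bash
python3 - <<'E'
from h import *
s,R=ori(); w=snap("wrist")
E=[R@np.array([x,y,-.0433])+s["position"] for x in(.026,.028,.030) for y in(-.028,.028)]
print(np.round(proj(w,E),1).tolist())
m,o=mask(w,(200,200,440,330),yel); v,u=np.nonzero(m); print("top edge rows",[int(v[u==c-200].min()+200) for c in (260,300,340,380)],u.min()+200,u.max()+200)
print(cross(w,(395,140,485,230)),cross(w,(515,120,610,210)))
E
```

```text
[[238.8, 249.1], [396.4, 249.1], [238.4, 243.8], [396.8, 243.8], [238.0, 238.6], [397.3, 238.6]]
top edge rows [239, 239, 239, 239] 247 396
(array([ 0.64514034, -0.12789066]), np.float64(-6.499756944267178), array([0.06325672, 0.07973141])) (array([ 0.64418135, -0.02301203]), np.float64(-10.02024862803467), array([0.05700838, 0.0834332 ]))
```

Request:
{"fn": "drive_tool", "kwargs": {
  "targets": [-1, -0.15, 0, 0.8, 0, -1, -0.15, 0, 1.6, 0, -1, -0.15, 0, 2.2, 0, -1, -0.15, 0, 2.5, 0, -1, -0.15, 0, 2.65, 0, -1, -0.15, 0, 2.75, 0, -1, -0.15, 0, 2.75, 0, -1, -0.15, 0, 2.75, 0, -1, -0.15, 0, 2.75, 0]
}}

```text
t: 15.3
position: [0.6246, -0.2416, 0.0934]
orientation: [-0.242, -3.132, 0.002]
ft_force: [-2.1, -4.8, -2.3]
opening: 0.65
finger_force: 64.8
```

```bash
python3 -c "
from h import *
go([.6238,-.2413,.0887],171.2)"
```

```text
t 15.3 pos [ 0.6246 -0.2416  0.0934] yaw 171.17 shift [0.03 0.01 0.19] turn -0.0 f [-2.1 -4.8 -2.3] tq [-1.29  0.42  0.07] open 0.65 64.8
```

It is already 5 mm down into the cross with no vertical resistance. Seating it and letting go.

Request:
{"fn": "drive_tool", "kwargs": {
  "targets": [-1, 0, 0, 0.1, 0, -1, 0, 0, 0.2, 0, -1, 0, 0, 0.22, 0, -1, 0, 0, 0.22, 0, 1, 0, 0, 0.2, 0, 1, 0, 0, 0.2, 0, 1, 0, 0, 0.2, 0, 1, 0, 0, 0.2, 0, 1, 0, 0, 0.2, 0, 1, 0, 0, 0.2, 0, 1, 0, 0, -1, 0, 1, 0, 0, -2.5, 0, 1, 0, 0, -4, 0, 1, 0, 0, -5, 0, 1, 0, 0, -5, 0]
}}

```text
t: 16.55
position: [0.6274, -0.242, 0.2245]
orientation: [0.24, 3.124, -0.005]
ft_force: [0.4, -1.2, 0.3]
opening: 1.003
finger_force: 0.0
```

```bash
python3 - <<'E'
from h import *
go([.4249,-.1487,.22],202)
w=snap("wrist","w8"); 
for z in(.132,.142): print(z,square(w,(150,50,500,330),yel,z))
o2=lambda B,G,R:(R>200)&(G>60)&(G<140)&(B<60)
E
```

```text
t 16.6 pos [ 0.6274 -0.242   0.2245] yaw 171.21 shift [8.58 2.45 0.1 ] turn -5.13 f [ 0.4 -1.2  0.3] tq [ 0.   -0.   -0.06] open 1.003 0.0
0.132 (array([ 0.62368567, -0.24019473]), array([54.6045723 , 54.14980316]), 81.15457916259766)
0.142 (array([ 0.6208587 , -0.23976628]), array([52.25708008, 51.82178497]), 81.15458679199219)
```

Request:
{"fn": "drive_tool", "kwargs": {
  "targets": [1, 1.4, 0.4, 0, -1.1, 1, 2.8, 0.8, 0.1, -2.2, 1, 4.2, 1.2, 0.1, -3.3, 1, 5.6, 1.6, 0.1, -4.4, 1, 7, 2, 0.1, -5.13, 1, 8.2, 2.3, 0.1, -5.13, 1, 8.58, 2.45, 0.1, -5.13, 1, 8.58, 2.45, 0.1, -5.13, 1, 8.58, 2.45, 0.1, -5.13, 1, 8.58, 2.45, 0.1, -5.13]
}}

```text
t: 17.43
position: [0.4234, -0.1481, 0.2154]
orientation: [-0.598, 3.084, -0.001]
ft_force: [-0.7, 0.0, 0.4]
opening: 1.002
finger_force: 0.0
```

```bash
python3 - <<'E'
from h import *
w=snap("wrist","w9"); c,s,a=square(w,(200,60,440,260),green); print(c,s,a)
go([*c,.047],202)
print(cross(w,(0,0,640,400)))
E
```

```text
[ 0.4233595  -0.14874524] [54.01524734 54.42958069] 21.991518020629883
t 17.5 pos [ 0.4234 -0.1481  0.2153] yaw -158.03 shift [ 0.01 -0.02  6.73] turn -0.01 f [-0.5 -0.2 -0.5] tq [ 0.01 -0.02  0.04] open 1.0 0.0
(array([ 0.34727879, -0.21820173]), np.float64(9.992805671387494), array([0.14281867, 0.50522564]))
```

Request:
{"fn": "drive_tool", "kwargs": {
  "targets": [1, 0, 0, 1.5, 0, 1, 0, 0, 3, 0, 1, 0, 0, 4.5, 0, 1, 0, 0, 6, 0, 1, 0, 0, 6.73, 0, 1, 0, 0, 6.73, 0, 1, 0, 0, 6.73, 0, -1, 0, 0, 6.73, 0, -1, 0, 0, 6.73, 0, -1, 0, 0, 6.73, 0, -1, 0, 0, 6.73, 0, -1, 0, 0, 6.73, 0, -1, 0, 0, 6.73, 0, -1, 0, 0, 6.73, 0, -1, 0, 0, 6.73, 0]
}}

```text
t: 18.73
position: [0.4237, -0.1483, 0.0489]
orientation: [-0.598, 3.081, -0.003]
ft_force: [-1.0, 0.3, 6.4]
opening: 0.649
finger_force: 62.4
```

```bash
python3 -c "
from h import *
go([.6215,-.1318,.16],213)"
```

```text
t 18.7 pos [ 0.4237 -0.1483  0.0489] yaw -158.02 shift [-7.59 -2.36 -4.42] turn -1.84 f [-1.   0.3  6.4] tq [ 0.15  0.1  -0.03] open 0.649 62.4
```

Request:
{"fn": "drive_tool", "kwargs": {
  "targets": [-1, 0, 0, -0.5, 0, -1, 0, 0, -2, 0, -1, 0, 0, -3.5, 0, -1, -1, -0.3, -4.6, 0, -1, -2.4, -0.75, -4.6, -0.4, -1, -3.9, -1.2, -4.6, -0.8, -1, -5.4, -1.7, -4.6, -1.2, -1, -6.7, -2.1, -4.6, -1.6, -1, -7.4, -2.3, -4.6, -1.84, -1, -7.59, -2.36, -4.6, -1.84, -1, -7.59, -2.36, -4.6, -1.84, -1, -7.59, -2.36, -4.6, -1.84, -1, -7.59, -2.36, -4.6, -1.84]
}}

```text
t: 19.82
position: [0.6191, -0.1313, 0.1627]
orientation: [0.891, -3.012, -0.0]
ft_force: [-0.4, 0.3, -2.4]
opening: 0.65
finger_force: 64.7
```

```bash
cat >> h.py <<'E'
def held(f):
    s,R=ori(); w=snap("wrist")
    m,o=mask(w,(200,180,440,330),f); v,u=np.nonzero(m)
    print("rows",[int(v[u==c-200].min()+180) for c in (260,280,300,340,360,380)],"cols",u.min()+200,u.max()+200)
    E=[R@np.array([x,0,-.0433])+s["position"] for x in(.024,.026,.028,.030,.032)]; print("edge rows for 24..32",np.round(proj(w,E)[:,1],1))
E
python3 - <<'E'
from h import *
go([.6215,-.1318,.16],213)
held(green)
w=snap("wrist","w10")
E
```

```text
t 19.8 pos [ 0.6191 -0.1313  0.1627] yaw -147.03 shift [-0.07 -0.07  0.11] turn -0.01 f [-0.4  0.3 -2.4] tq [ 0.02  0.02 -0.03] open 0.65 64.7
rows [236, 236, 241, 241, 236, 235] cols 246 395
edge rows for 24..32 [253.7 248.5 243.3 238.  232.7]
```

Request:
{"fn": "drive_tool", "kwargs": {
  "targets": [-1, -0.16, -0.05, 0.8, 0, -1, -0.16, -0.05, 1.6, 0, -1, -0.16, -0.05, 2.2, 0, -1, -0.16, -0.05, 2.5, 0, -1, -0.16, -0.05, 2.65, 0, -1, -0.16, -0.05, 2.76, 0, -1, -0.16, -0.05, 2.76, 0, -1, -0.16, -0.05, 2.76, 0, -1, -0.16, -0.05, 2.76, 0]
}}

```text
t: 20.67
position: [0.6234, -0.1305, 0.0935]
orientation: [0.891, -3.011, 0.0]
ft_force: [-4.8, -3.0, -5.2]
opening: 0.651
finger_force: 64.6
```

```bash
python3 -c "
from h import *
go([.6232,-.1302,.0887],213)"
```

```text
t 20.7 pos [ 0.6234 -0.1305  0.0935] yaw -147.01 shift [-0.    0.02  0.19] turn -0.0 f [-4.8 -3.  -5.2] tq [-0.74  1.22 -0.04] open 0.651 64.6
```

Also in the cross. Seating, releasing and rising.

Request:
{"fn": "drive_tool", "kwargs": {
  "targets": [-1, 0, 0, 0.1, 0, -1, 0, 0, 0.2, 0, -1, 0, 0, 0.22, 0, -1, 0, 0, 0.22, 0, 1, 0, 0, 0.2, 0, 1, 0, 0, 0.2, 0, 1, 0, 0, 0.2, 0, 1, 0, 0, 0.2, 0, 1, 0, 0, 0.2, 0, 1, 0, 0, 0.2, 0, 1, 0, 0, -1, 0, 1, 0, 0, -2.5, 0, 1, 0, 0, -4, 0, 1, 0, 0, -5, 0, 1, 0, 0, -5, 0]
}}

```text
t: 21.92
position: [0.6271, -0.1309, 0.2246]
orientation: [-0.891, 3.005, -0.008]
ft_force: [0.8, -0.2, 0.5]
opening: 1.0
finger_force: 0.0
```

```bash
python3 - <<'E'
from h import *
w=snap("wrist","w11"); print(square(w,(150,50,500,330),green,.132))
a=snap("top");b=snap("scene")
f=lambda B,G,R:(R>120)&(G<90)&(B<90)
g=[cen(p,bx,f)[0] for p,bx in((a,(430,220,470,260)),(b,(130,255,190,300)))]; P=tri([a,b],g); print("red",P,onz(a,[g[0]],.092), square(a,(430,220,470,260),f))
go([P[0],P[1]-0.0,.22],180)
E
```

```text
(array([ 0.62242291, -0.13220325]), array([54.06665421, 54.0782814 ]), 33.115596771240234)
red [ 0.45205699 -0.43422675  0.08535793] [[ 0.45246641 -0.43165832  0.092     ]] (array([ 0.45299582, -0.43154419]), array([58.37239075, 59.33608246]), 34.41209030151367)
t 22.1 pos [ 0.6242 -0.1299  0.2178] yaw -146.98 shift [12.41 -6.45 -0.09] turn 5.5 f [-0.8  0.  -0.6] tq [ 0.01 -0.   -0.04] open 1.001 0.0
```

Request:
{"fn": "drive_tool", "kwargs": {
  "targets": [1, 1.2, -0.6, 0, 0, 1, 2.6, -1.35, 0, 0, 1, 4, -2.05, 0, 0, 1, 5.4, -2.8, 0, -0.2, 1, 6.8, -3.5, 0, -0.23, 1, 8.2, -4.2, 0, -0.23, 1, 9.6, -4.95, 0, -0.23, 1, 11, -5.7, 0, -0.23, 1, 12, -6.2, 0, -0.23, 1, 12.33, -6.37, 0, -0.23, 1, 12.33, -6.37, 0, -0.23, 1, 12.33, -6.37, 0, -0.23, 1, 12.33, -6.37, 0, -0.23]
}}

```text
t: 23.15
position: [0.4531, -0.4301, 0.2176]
orientation: [0.931, -3.0, -0.003]
ft_force: [0.0, -0.6, -0.3]
opening: 0.998
finger_force: 0.0
```

```bash
python3 - <<'E'
from h import *
w=snap("wrist","w12"); c,s,a=square(w,(200,60,440,260),lambda B,G,R:(R>110)&(G<90)&(B<90)); print(c,s,a)
go([*c,.047],a+180)
cv2.imwrite("pics/w12c.png",w["frame"][60:300,160:480])
E
```

```text
[ 0.45495969 -0.4463197 ] [70.44351196 77.0269165 ] 34.44614791870117
t 23.2 pos [ 0.4534 -0.43    0.2178] yaw -145.5 shift [ 0.32 -0.58  6.83] turn 0.01 f [ 0.4 -0.2 -0.8] tq [ 0.05 -0.01 -0.03] open 0.995 0.0
```

View pics/w12c.png

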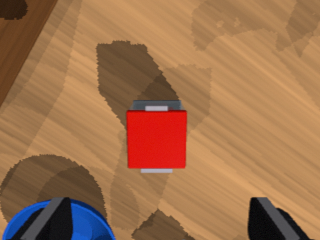

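Red is square in the view at (317,200) with its clip and hinge fore and aft; my mask had leaked, so I'll re-measure it.

```bash
python3 - <<'E'
from h import *
w=snap("wrist"); c,s,a=square(w,(270,150,370,250),lambda B,G,R:(R>150)&(G<70)&(B<70)); print(c,s,a)
go([*c,.047],a+180)
E
```

```text
[ 0.45509592 -0.43272763] [53.52384949 54.68374634] 34.49208068847656
t 23.2 pos [ 0.4535 -0.43    0.2181] yaw -145.49 shift [ 0.01 -0.13  6.84] turn 0.0 f [ 0.3 -0.7  0.3] tq [-0.02 -0.03 -0.02] open 1.001 0.0
```

Request:
{"fn": "drive_tool", "kwargs": {
  "targets": [1, 0.02, -0.13, 1.5, 0, 1, 0.02, -0.13, 3, 0, 1, 0.02, -0.13, 4.5, 0, 1, 0.02, -0.13, 6, 0, 1, 0.02, -0.13, 6.84, 0, 1, 0.02, -0.13, 6.84, 0, 1, 0.02, -0.13, 6.84, 0, -1, 0.02, -0.13, 6.84, 0, -1, 0.02, -0.13, 6.84, 0, -1, 0.02, -0.13, 6.84, 0, -1, 0.02, -0.13, 6.84, 0, -1, 0.02, -0.13, 6.84, 0, -1, 0.02, -0.13, 6.84, 0, -1, 0.02, -0.13, 6.84, 0, -1, 0.02, -0.13, 6.84, 0]
}}

```text
t: 24.5
position: [0.4552, -0.4354, 0.0497]
orientation: [-0.929, 2.999, -0.005]
ft_force: [0.1, 1.6, 7.2]
opening: 0.65
finger_force: 64.5
```

```bash
python3 -c "
from h import *
go([.6225,-.0205,.21],169.6)"
```

```text
t 24.5 pos [ 0.4552 -0.4354  0.0497] yaw -145.59 shift [-14.91   9.89  -6.44] turn 7.47 f [0.1 1.6 7.2] tq [ 0.45  0.1  -0.04] open 0.65 64.5
```

Request:
{"fn": "drive_tool", "kwargs": {
  "targets": [-1, 0, 0, -0.5, 0, -1, 0, 0, -2, 0, -1, 0, 0, -3.5, 0, -1, 0, 0, -5, 0, -1, -0.8, 0.5, -6.3, 0, -1, -2, 1.3, -6.5, 0, -1, -3.4, 2.25, -6.5, 1, -1, -4.8, 3.2, -6.5, 2, -1, -6.2, 4.1, -6.5, 3, -1, -7.6, 5.05, -6.5, 4, -1, -9, 6, -6.5, 5, -1, -10.4, 6.9, -6.5, 6, -1, -11.8, 7.8, -6.5, 7, -1, -13.2, 8.75, -6.5, 7.47, -1, -14.3, 9.5, -6.5, 7.47, -1, -14.8, 9.8, -6.5, 7.47, -1, -14.91, 9.89, -6.5, 7.47, -1, -14.91, 9.89, -6.5, 7.47, -1, -14.91, 9.89, -6.5, 7.47, -1, -14.91, 9.89, -6.5, 7.47]
}}

```text
t: 26.17
position: [0.6216, -0.0214, 0.2101]
orientation: [0.288, 3.128, -0.001]
ft_force: [0.6, -0.2, -2.2]
opening: 0.648
finger_force: 64.6
```

```bash
python3 - <<'E'
from h import *
go([.6225,-.0205,.0937],169.6)
held(lambda B,G,R:(R>100)&(G<70)&(B<70))
E
```

```text
t 26.2 pos [ 0.6216 -0.0214  0.2101] yaw 169.49 shift [-0.03  0.04  4.66] turn -0.02 f [ 0.6 -0.2 -2.2] tq [-0.04  0.01 -0.01] open 0.648 64.6
rows [239, 239, 244, 244, 239, 239] cols 246 395
edge rows for 24..32 [254.3 249.1 243.9 238.6 233.3]
```

Request:
{"fn": "drive_tool", "kwargs": {
  "targets": [-1, -0.05, 0.03, 1, 0, -1, -0.05, 0.03, 2.2, 0, -1, -0.05, 0.03, 3.2, 0, -1, -0.05, 0.03, 4, 0, -1, -0.05, 0.03, 4.3, 0, -1, -0.05, 0.03, 4.5, 0, -1, -0.05, 0.03, 4.62, 0, -1, -0.05, 0.03, 4.62, 0, -1, -0.05, 0.03, 4.62, 0, -1, -0.05, 0.03, 4.62, 0]
}}

```text
t: 27.05
position: [0.624, -0.0206, 0.0986]
orientation: [0.287, 3.125, -0.001]
ft_force: [-9.8, 1.1, 26.3]
opening: 0.65
finger_force: 67.8
```

```bash
python3 -c "
from h import *
go([.6230,-.0207,.0892],169.6)"
```

```text
t 27.1 pos [ 0.624  -0.0206  0.0986] yaw 169.51 shift [ 0.04 -0.01  0.37] turn -0.01 f [-9.8  1.1 26.3] tq [-0.03  2.47 -0.09] open 0.65 67.8
```

It rests on the ribs (26 N). I'll ease off a little and search about 2 mm around, starting toward −x.

Request:
{"fn": "drive_tool", "kwargs": {
  "targets": [-1, 0, 0, -0.08, 0, -1, 0.05, 0, -0.04, 0, -1, 0.1, 0, 0, 0, -1, 0.1, 0, 0.05, 0, -1, 0.1, -0.05, 0.05, 0, -1, 0.1, 0.05, 0.05, 0, -1, 0.1, 0, 0.05, 0, -1, 0.1, 0, 0.05, 0]
}}

```text
t: 27.72
position: [0.624, -0.0204, 0.0986]
orientation: [0.286, 3.12, -0.001]
ft_force: [-4.7, 0.7, 29.2]
opening: 0.651
finger_force: 68.0
```

```bash
python3 -c "
from h import *
go([.6230,-.0207,.0892],169.6)"
```

```text
t 27.7 pos [ 0.624  -0.0204  0.0986] yaw 169.52 shift [ 0.04 -0.02  0.37] turn -0.01 f [-4.7  0.7 29.2] tq [-0.01  1.13 -0.01] open 0.651 68.0
```

Request:
{"fn": "drive_tool", "kwargs": {
  "targets": [-1, 0.1, 0, -0.4, 0, -1, 0.1, 0, -0.4, 0, -1, 0.1, 0, -0.4, 0, -1, 0.1, 0, -0.2, 0, -1, 0.1, 0, 0, 0, -1, 0.1, 0, 0.05, 0, -1, 0.1, 0, 0.05, 0, -1, 0.1, 0, 0.05, 0]
}}

```text
t: 28.38
position: [0.621, -0.0192, 0.0981]
orientation: [0.285, 3.121, -0.002]
ft_force: [-14.6, 2.1, 59.7]
opening: 0.651
finger_force: 71.3
```

```bash
python3 -c "
from h import *
go([.6230,-.0207,.0892],169.6)"
```

```text
t 28.4 pos [ 0.621  -0.0192  0.0981] yaw 169.57 shift [-0.09 -0.05  0.36] turn -0.0 f [-14.6   2.1  59.7] tq [-0.    3.39 -0.1 ] open 0.651 71.3
```

```bash
python3 - <<'E'
from h import *
w0=snap("wrist"); he=np.array(w0["hand_eye"])
def mk(fn,pos,yaw):
    p=dict(w0); p["frame"]=cv2.imread(f"pics/{fn}.png"); y=np.radians(yaw)
    T=np.eye(4); T[:3,:3]=np.array([[np.cos(y),np.sin(y),0],[np.sin(y),-np.cos(y),0],[0,0,-1.]]); T[:3,3]=pos
    C=np.linalg.inv(T@he); p["R_"],p["t_"]=C[:3,:3],C[:3,3]; return p
o2=lambda B,G,R:(R>170)&(R-G>95)&(B<60)
import h
h.org=o2
for fn,pos,yaw in(("w4",(.5167,.0489,.2426),90),("w5",(.4776,-.25,.2434),90),("w7",(.62,-.2408,.1623),171.14),("w8",(.6250,-.2415,.2200),171.2),("w10",(.6191,-.1313,.1627),-147.03),("w11",(.6242,-.1299,.2178),-147.0)):
    p=mk(fn,pos,yaw)
    for n,c in(("d2",(.621,-.021,.05)),("d1",(.622,-.132,.05))):
        u,v=proj(p,c)[0]
        if 30<u<610 and 30<v<370:
            r=int(.032*297/(pos[2]+.14-.05)); b=tuple(int(k) for k in(max(0,u-r),max(0,v-r),u+r,v+r))
            try:
                m,o=mask(p,b,o2); vv,uu=np.nonzero(m); P=onz(p,np.c_[uu,vv]+o,.05)[:,:2]
                hull=cv2.minAreaRect((P*1000).astype(np.float32))
                print(fn,n,np.round((u,v)),cross(p,b),hull[0])
            except Exception as e: print(fn,n,e)
E
```

```text
w4 d2 [405. 242.] (array([ 0.62021693, -0.02299666]), np.float64(-10.404411580824318), array([0.04770081, 0.04698179])) (620.4996948242188, -23.25851821899414)
w4 d1 [399. 321.] (array([ 0.62149676, -0.13211165]), np.float64(33.29139842417955), array([0.04301669, 0.04294042])) (621.5462036132812, -132.03045654296875)
w5 d1 [458.  74.] (array([ 0.62065366, -0.13472082]), np.float64(33.05192769471161), array([0.04309128, 0.04307888])) (620.7359619140625, -135.2083282470703)
w7 d2 [574. 167.] (array([ 0.61969915, -0.02448334]), np.float64(-10.444233314123272), array([0.04768979, 0.0479157 ])) (620.074951171875, -24.404348373413086)
w7 d1 [443. 188.] (array([ 0.62074446, -0.13364626]), np.float64(33.066158100916994), array([0.04294617, 0.04242123])) (621.4098510742188, -133.5976104736328)
w8 d2 [529. 154.] (array([ 0.61508885, -0.02602857]), np.float64(-10.6067605351749), array([0.04666095, 0.04590636])) (615.4501953125, -25.863771438598633)
w8 d1 [421. 172.] (array([ 0.61606387, -0.1337067 ]), np.float64(33.09287524031991), array([0.04141565, 0.0420516 ])) (616.4696044921875, -133.7884521484375)
w10 d2 [416. 267.] (array([ 0.61487998, -0.02318605]), np.float64(-10.935766372374772), array([0.03082736, 0.04757146])) (618.891357421875, -23.822168350219727)
w10 d1 [316. 206.] (array([ 0.60551977, -0.1418636 ]), np.float64(0.0), array([0.01247276, 0.00917348])) (605.388427734375, -142.44735717773438)
w11 d2 [402. 240.] (array([ 0.61361107, -0.02500223]), np.float64(-10.363700640149572), array([0.04571265, 0.04612478])) (613.3861694335938, -24.825878143310547)
w11 d1 attempt to get argmax of an empty sequence
```

Request:
{"fn": "drive_tool", "kwargs": {
  "targets": [-1, 0, 0, -0.4, 0, -1, 0, 0.1, -0.7, 0, -1, 0, 0.1, -0.7, 0, -1, 0, 0.1, -0.7, 0, -1, 0, 0.1, -0.7, 0, -1, 0, 0.1, -0.7, 0]
}}

```text
t: 28.93
position: [0.6182, -0.016, 0.108]
orientation: [-0.285, -3.127, -0.0]
ft_force: [-0.5, 0.8, -2.0]
opening: 0.65
finger_force: 64.7
```

```bash
python3 - <<'E'
from h import *
go([.6222,-.0222,.0945],169.6)
held(lambda B,G,R:(R>100)&(G<70)&(B<70))
E
```

```text
t 28.9 pos [ 0.6182 -0.016   0.108 ] yaw 169.58 shift [-0.2  -0.22  0.54] turn -0.0 f [-0.5  0.8 -2. ] tq [-0.01  0.   -0.  ] open 0.65 64.7
rows [241, 241, 247, 247, 241, 241] cols 244 396
edge rows for 24..32 [254.3 249.1 243.9 238.6 233.3]
```

Request:
{"fn": "drive_tool", "kwargs": {
  "targets": [-1, -0.18, -0.22, 0, 0, -1, -0.18, -0.22, 0, 0, -1, -0.18, -0.22, 0, 0, -1, -0.18, -0.22, 0.2, 0, -1, -0.18, -0.22, 0.35, 0, -1, -0.18, -0.22, 0.45, 0, -1, -0.18, -0.22, 0.52, 0, -1, -0.18, -0.22, 0.52, 0, -1, -0.18, -0.22, 0.52, 0]
}}

```text
t: 29.73
position: [0.6222, -0.0222, 0.0962]
orientation: [-0.285, -3.128, -0.0]
ft_force: [0.1, 0.4, -2.5]
opening: 0.645
finger_force: 64.7
```

```bash
python3 -c "
from h import *
go([.6222,-.0222,.0880],169.6)"
```

```text
t 29.7 pos [ 0.6222 -0.0222  0.0962] yaw 169.58 shift [-0.    0.    0.33] turn -0.0 f [ 0.1  0.4 -2.5] tq [ 0.04 -0.   -0.02] open 0.645 64.7
```

No load at all now, so it is in the channel. Continue down.

Request:
{"fn": "drive_tool", "kwargs": {
  "targets": [-1, 0, 0, 0.1, 0, -1, 0, 0, 0.2, 0, -1, 0, 0, 0.28, 0, -1, 0, 0, 0.33, 0, -1, 0, 0, 0.33, 0, -1, 0, 0, 0.33, 0]
}}

```text
t: 30.23
position: [0.6224, -0.0223, 0.0898]
orientation: [0.285, 3.127, -0.0]
ft_force: [-7.5, 0.3, 16.4]
opening: 0.649
finger_force: 66.6
```

Request:
{"fn": "drive_tool", "kwargs": {
  "targets": [-1, 0, 0, -0.05, 0, 1, 0, 0, -0.05, 0, 1, 0, 0, -0.05, 0, 1, 0, 0, -0.05, 0, 1, 0, 0, -0.05, 0, 1, 0, 0, -0.05, 0, 1, 0, 0, -0.05, 0, 1, 0, 0, -1.3, 0, 1, 0, 0, -2.8, 0, 1, 0, 0, -4.3, 0, 1, 0, 0, -5.8, 0, 1, 0, 0, -6.5, 0, 1, 0, 0, -6.5, 0, 1, 0, 0, -6.5, 0, 1, 0, 0, -6.5, 0]
}}

```text
t: 31.48
position: [0.6218, -0.0222, 0.2494]
orientation: [-0.285, -3.127, -0.0]
ft_force: [0.4, -0.4, -0.8]
opening: 0.996
finger_force: 0.0
```

```bash
python3 - <<'E'
from h import *
w=snap("wrist","w13"); b=snap("scene","s13"); a=snap("top")
for n,f in(("red",lambda B,G,R:(R>150)&(G<70)&(B<70)),):
  for z in (.132,.142): print(n,z,square(w,(230,100,430,300),f,z))
cv2.imwrite("pics/s13c.png",cv2.resize(b["frame"][140:320,220:420],None,fx=3,fy=3))
go([.44,.122,.25],0)
print([(np.round(d["at"],3),round(d["conf"],2)) for d in cams.search_frame(a,"pan_lid")[:2]])
E
```

```text
red 0.132 (array([ 0.61917365, -0.02070279]), array([54.79007721, 53.64096832]), 79.58159637451172)
red 0.142 (array([ 0.61665247, -0.02025274]), array([52.66848373, 51.56385803]), 79.5816421508789)
t 31.6 pos [ 0.6216 -0.0222  0.249 ] yaw 169.58 shift [ 8.19  4.36 -0.02] turn 28.26 f [-0.6  0.7  0.2] tq [ 0.02 -0.04 -0.01] open 0.999 0.0
[(array([0.398, 0.325, 0.016]), 0.78), (array([0.719, 0.288, 0.06 ]), 0.56)]
```

View pics/s13c.png

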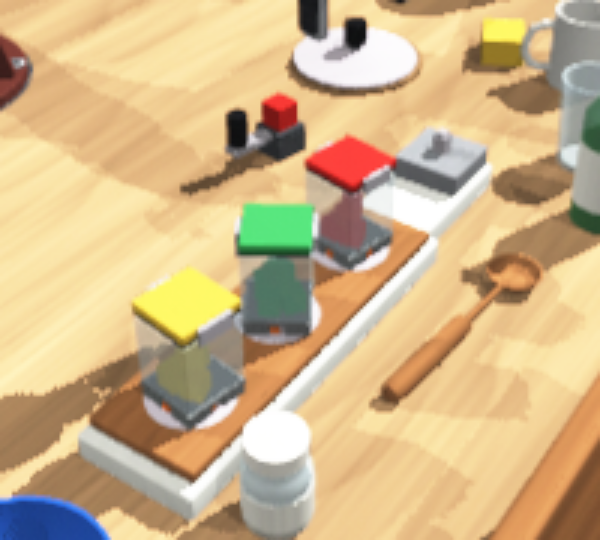

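All three sit home on the tray (yellow (190,330), green (277,260), red (350,190) in the crop), and the lid lies on the trivet. Next the crank, at the top of the crop around (270,125).

Request:
{"fn": "drive_tool", "kwargs": {
  "targets": [1, 1, 0.5, 0, -1.19, 1, 2.3, 1.2, 0, -2.38, 1, 3.6, 1.9, 0, -3.57, 1, 4.9, 2.6, 0, -4.76, 1, 6.2, 3.3, 0, -5.95, 1, 7.4, 4, 0.5, -7.14, 1, 8.1, 4.38, 1, -8.33, 1, 8.1, 4.38, 1.5, -9.52, 1, 8.1, 4.38, 1.9, -10.7, 1, 8.1, 4.38, 1.9, -11.9, 1, 8.1, 4.38, 1.9, -13.1, 1, 8.1, 4.38, 1.9, -14.3, 1, 8.1, 4.38, 1.9, -15.07, 1, 8.1, 4.38, 1.9, -15.07, 1, 8.1, 4.38, 1.9, -15.07, 1, 8.1, 4.38, 1.9, -15.07]
}}

```text
t: 33.02
position: [0.4428, 0.122, 0.2028]
orientation: [2.016, -2.409, -0.0]
ft_force: [0.1, 0.1, 0.2]
opening: 1.0
finger_force: 0.0
```

```bash
python3 - <<'E'
from h import *
w=snap("wrist","w14"); c,s,a=square(w,(230,130,410,280),lambda B,G,R:(R>130)&(G<70)&(B<70),.06); print(c,s,a)
go([*c,.034],260)
k=cen(w,(250,60,390,190),lambda B,G,R:(R<60)&(G<60)&(B<60)); print(k,onz(w,[k[0]],.07))
cv2.imwrite("pics/w14c.png",w["frame"][:320,120:540])
E
```

```text
[0.43976306 0.12193889] [25.22538376 25.80565453] 79.8608627319336
t 33.1 pos [0.4428 0.122  0.2029] yaw -100.14 shift [0.02 0.12 6.75] turn -0.02 f [ 0.3  0.1 -0.5] tq [ 0.05 -0.02 -0.03] open 1.003 0.0
(array([325.16404494, 132.57752809]), np.int32(445), array([314, 121,  24,  24])) [[0.42854264 0.06266498 0.07      ]]
```

View pics/w14c.png

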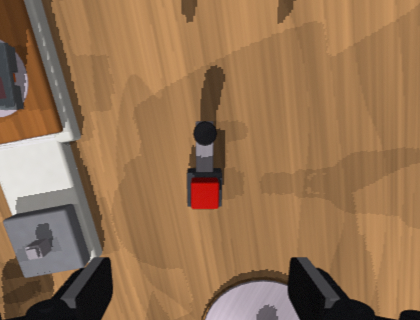

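The grip block is square in view at crop (205,193), knob at (205,133); the gearbox and shaft tip are at crop (40,243). Descending to grip it.

Request:
{"fn": "drive_tool", "kwargs": {
  "targets": [1, 0.02, 0.12, 1.5, 0, 1, 0.02, 0.12, 3, 0, 1, 0.02, 0.12, 4.5, 0, 1, 0.02, 0.12, 6, 0, 1, 0.02, 0.12, 6.72, 0, 1, 0.02, 0.12, 6.72, 0, 1, 0.02, 0.12, 6.72, 0, -1, 0.02, 0.12, 6.72, 0, -1, 0.02, 0.12, 6.72, 0, -1, 0.02, 0.12, 6.72, 0, -1, 0.02, 0.12, 6.72, 0, -1, 0.02, 0.12, 6.72, 0, -1, 0.02, 0.12, 6.72, 0, -1, 0.02, 0.12, 6.72, 0, -1, 0.02, 0.12, 6.72, 0, -1, 0.02, 0.12, 6.72, 0, -1, 0.02, 0.12, 6.72, 0],
  "grip_force": 80
}}

```text
t: 34.48
position: [0.4402, 0.1222, 0.036]
orientation: [-2.019, 2.406, -0.001]
ft_force: [-2.7, 1.1, 11.4]
opening: 0.311
finger_force: 78.5
```

```bash
python3 -c "
from h import *
go([.6175,.11,.2],270)"
```

```text
t 34.5 pos [0.4402 0.1222 0.036 ] yaw -99.99 shift [-0.75 -7.07 -6.55] turn -1.67 f [-2.7  1.1 11.4] tq [-0.    0.51 -0.03] open 0.311 78.5
```

```bash
cat >> h.py <<'E'
def mk(w0,fn,pos,yaw):
    p=dict(w0); p["frame"]=cv2.imread(f"pics/{fn}.png"); y=np.radians(yaw)
    T=np.eye(4); T[:3,:3]=np.array([[np.cos(y),np.sin(y),0],[np.sin(y),-np.cos(y),0],[0,0,-1.]]); T[:3,3]=pos
    C=np.linalg.inv(T@np.array(w0["hand_eye"])); p["R_"],p["t_"]=C[:3,:3],C[:3,3]; return p
E
python3 - <<'E'
from h import *
w0=snap("wrist")
ps=[];us=[]
for fn,pos,yaw in(("w4",(.5167,.0489,.2426),90),("w13",(.6216,-.0222,.249),169.58),("w14",(.4428,.122,.2029),-100.14)):
    p=mk(w0,fn,pos,yaw); u,v=proj(p,[.6175,.147,.073])[0]; print(fn,u,v)
    if not(15<u<625 and 15<v<385): continue
    b=tuple(int(k) for k in(u-14,v-14,u+14,v+14))
    c=p["frame"][b[1]:b[3],b[0]:b[2]].astype(int).sum(2)//3
    th=np.percentile(c,93)
    r=cen(p,b,lambda B,G,R:((B+G+R)/3>150)&(abs(R-B)<40)); print(c.max(),th,r,onz(p,[r[0]],.073))
    cv2.imwrite(f"pics/z_{fn}.png",cv2.resize(p["frame"][b[1]:b[3],b[0]:b[2]],(390,390),interpolation=cv2.INTER_NEAREST))
    if r[1]>5: ps.append(p);us.append(r[0])
print(tri(ps,us))
cv2.imwrite("pics/zz.png",np.hstack([cv2.imread(f"pics/z_{n}.png") for n in("w4","w14")]))
E
```

```text
w4 424.4519637362843 92.07521475920132
170 166.0 (array([423.62121212,  92.87878788]), np.int32(132), array([416,  87,  14,  15])) [[0.61676104 0.14626578 0.073     ]]
w13 477.89453404041 156.95163094607642
203 198.0 (array([481.66153846, 156.04615385]), np.int32(455), array([467, 142,  24,  28])) [[0.61725955 0.15094164 0.073     ]]
w14 152.16029497300266 253.4717763984059
168 163.0 (array([151.48809524, 254.04761905]), np.int32(84), array([146, 249,  12,  11])) [[0.61836236 0.14747862 0.073     ]]
[0.61499526 0.14617696 0.07932846]
```

View pics/zz.png

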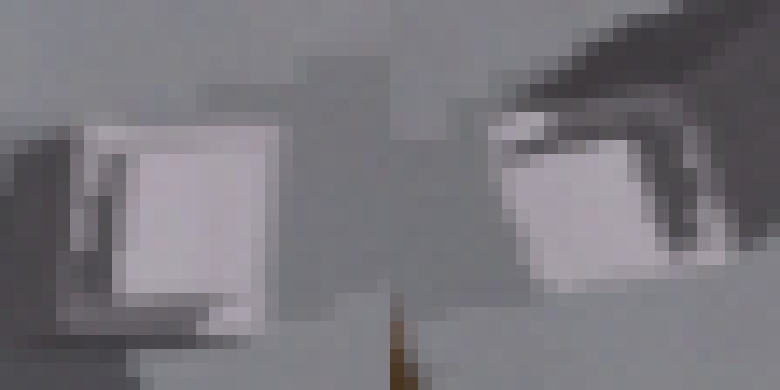

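Request:
{"fn": "drive_tool", "kwargs": {
  "targets": [-1, 0, 0, -0.5, 0, -1, 0, 0, -1.8, 0, -1, 0, 0, -3, 0, -1, 0, 0, -4.16, 0, -1, -0.4, -1.2, -4.16, -0.3, -1, -0.8, -2.6, -4.16, -0.7, -1, -1.3, -4, -4.16, -1.1, -1, -1.7, -5.4, -4.16, -1.5, -1, -2.1, -6.5, -4.16, -1.67, -1, -2.2, -6.81, -4.16, -1.67, -1, -2.2, -6.81, -4.16, -1.67, -1, -2.2, -6.81, -4.16, -1.67, -1, -2.2, -6.81, -4.16, -1.67]
}}

```text
t: 35.62
position: [0.6156, 0.1466, 0.1386]
orientation: [2.221, -2.22, -0.002]
ft_force: [-0.1, -1.0, -3.8]
opening: 0.311
finger_force: 80.8
```

```bash
python3 -c "
from h import *
go([.6175,.1467,.112],270)
a=snap('top');b=snap('scene')
for p,bx in ((a,(250,160,300,210)),(b,(340,120,400,190))): print(cen(p,bx,red))
"
```

```text
t 35.6 pos [0.6156 0.1466 0.1386] yaw -89.98 shift [-0.01 -0.08  1.06] turn 0.0 f [-0.1 -1.  -3.8] tq [ 0.01 -0.02  0.04] open 0.311 80.8
(array([253.28169014, 188.12676056]), np.int32(284), array([250, 165,  12,  45]))
(array([366.40540541, 160.05405405]), np.int32(111), array([362, 153,  10,  15]))
```

Request:
{"fn": "drive_tool", "kwargs": {
  "targets": [-1, 0, -0.06, 0, 0, -1, 0, -0.06, 0.5, 0, -1, 0, -0.06, 0.9, 0, -1, 0, -0.06, 1.2, 0, -1, 0, -0.06, 1.4, 0, -1, 0, -0.06, 1.5, 0, -1, 0, -0.06, 1.5, 0, -1, 0, -0.06, 1.5, 0]
}}

```text
t: 36.38
position: [0.6187, 0.1467, 0.1017]
orientation: [-2.222, 2.221, -0.0]
ft_force: [0.1, -0.2, -4.2]
opening: 0.308
finger_force: 80.7
```

```bash
python3 -c "
from h import *
go([.6175,.1467,.086],270)
"
```

```text
t 36.4 pos [0.6187 0.1467 0.1017] yaw -89.98 shift [-0.    0.05  0.63] turn 0.0 f [ 0.1 -0.2 -4.2] tq [ 0.04  0.02 -0.02] open 0.308 80.7
```

Already past the lead-in without load. On down.

Request:
{"fn": "drive_tool", "kwargs": {
  "targets": [-1, 0, 0, 0.2, 0, -1, 0, 0, 0.4, 0, -1, 0, 0, 0.55, 0, -1, 0, 0, 0.62, 0, -1, 0, 0, 0.66, 0, -1, 0, 0, 0.66, 0, -1, 0, 0, 0.66, 0]
}}

```text
t: 36.97
position: [0.6184, 0.1467, 0.0861]
orientation: [-2.222, 2.221, -0.0]
ft_force: [-5.7, -1.4, 7.9]
opening: 0.31
finger_force: 82.4
```

```bash
python3 -c "
from h import *
go([.6175,.1467,.086],270)
"
```

```text
t 37.0 pos [0.6184 0.1467 0.0861] yaw -89.98 shift [-0.    0.03  0.01] turn 0.0 f [-5.7 -1.4  7.9] tq [-0.15  1.17 -0.04] open 0.31 82.4
```

Fully seated (TCP 0.0861 against 0.086 expected). Winding clockwise, which is a positive turn.

Request:
{"fn": "drive_tool", "kwargs": {
  "targets": [-1, 0, 0, 0, 1.15, -1, 0, 0, 0, 2.3, -1, 0, 0, 0, 3.45, -1, 0, 0, 0, 4.6, -1, 0, 0, 0, 5.75, -1, 0, 0, 0, 6.9, -1, 0, 0, 0, 8.05, -1, 0, 0, 0, 9.2, -1, 0, 0, 0, 10.35, -1, 0, 0, 0, 11.5, -1, 0, 0, 0, 12.65, -1, 0, 0, 0, 13.8, -1, 0, 0, 0, 14.95, -1, 0, 0, 0, 16.1, -1, 0, 0, 0, 17.25, -1, 0, 0, 0, 18.4, -1, 0, 0, 0, 19.5, -1, 0, 0, 0, 20, -1, 0, 0, 0, 20, -1, 0, 0, 0, 20]
}}

```text
t: 38.63
position: [0.6187, 0.146, 0.0861]
orientation: [0.813, 3.033, -0.002]
ft_force: [-3.7, -3.0, 7.0]
opening: 0.308
finger_force: 82.3
```

```bash
python3 -c "
from h import *
go([.6180,.1467,.086],30)
print(status.sense()['joint_positions'])
"
```

```text
t 38.6 pos [0.6187 0.146  0.0861] yaw 149.98 shift [0.04 0.01 0.  ] turn 20.0 f [-3.7 -3.   7. ] tq [-0.86  0.97 -0.02] open 0.308 82.3
[ 0.1175089   0.60390507 -0.05303552  0.9133561  -0.00148311  0.6414365 ]
```

Request:
{"fn": "drive_tool", "kwargs": {
  "targets": [-1, 0, 0, 0, 1.15, -1, 0, 0, 0, 2.3, -1, 0, 0, 0, 3.45, -1, 0, 0, 0, 4.6, -1, 0, 0, 0, 5.75, -1, 0, 0, 0, 6.9, -1, 0, 0, 0, 8.05, -1, 0, 0, 0, 9.2, -1, 0, 0, 0, 10.35, -1, 0, 0, 0, 11.5, -1, 0, 0, 0, 12.65, -1, 0, 0, 0, 13.8, -1, 0, 0, 0, 14.95, -1, 0, 0, 0, 16.1, -1, 0, 0, 0, 17.25, -1, 0, 0, 0, 18.4, -1, 0, 0, 0, 19.5, -1, 0, 0, 0, 20, -1, 0, 0, 0, 20, -1, 0, 0, 0, 20]
}}

```text
t: 40.3
position: [0.6172, 0.1466, 0.0861]
orientation: [-3.034, -0.813, 0.003]
ft_force: [-9.1, -1.1, 12.5]
opening: 0.309
finger_force: 83.0
```

```bash
python3 - <<'E'
from h import *
go([.6180,.1467,.086],300)
b=snap("scene","s20"); a=snap("top")
for n,X in(("red",(.6213,-.0225,.132)),("red",(.6213,-.0225,.152))): print(proj(b,X))
print(cen(b,(320,170,370,210),lambda B,G,R:(R>150)&(G<70)&(B<70)))
E
```

```text
t 40.3 pos [0.6172 0.1466 0.0861] yaw 30.01 shift [0.03 0.01 0.  ] turn 15.0 f [-9.1 -1.1 12.5] tq [-0.09  2.34  0.03] open 0.309 83.0
[[337.39011077 192.43479724]]
[[337.55024821 185.71790646]]
(array([335.83064516, 187.18548387]), np.int32(248), array([322, 179,  30,  17]))
```

The tray rises (red lid moved up by about 5 px). Now regrip: open part way, rise above the knob, turn back 270°.

Request:
{"fn": "drive_tool", "kwargs": {
  "targets": [-0.05, 0, 0, 0, 0, -0.05, 0, 0, 0, 0, -0.05, 0, 0, 0, 0, -0.05, 0, 0, 0, 0, -0.05, 0, 0, -0.4, 0, -0.05, 0, 0, -1.4, 0, -0.05, 0, 0, -2.4, 0, -0.05, 0, 0, -2.4, -1.15, -0.05, 0, 0, -2.4, -2.3, -0.05, 0, 0, -2.4, -3.45, -0.05, 0, 0, -2.4, -4.6, -0.05, 0, 0, -2.4, -5.75, -0.05, 0, 0, -2.4, -6.9, -0.05, 0, 0, -2.4, -8.05, -0.05, 0, 0, -2.4, -9.2, -0.05, 0, 0, -2.4, -10.35, -0.05, 0, 0, -2.4, -11.5, -0.05, 0, 0, -2.4, -12.65, -0.05, 0, 0, -2.4, -13.8, -0.05, 0, 0, -2.4, -15]
}}

```text
t: 42.07
position: [0.6189, 0.1467, 0.1459]
orientation: [1.563, 2.724, 0.001]
ft_force: [-0.6, -1.0, -0.7]
opening: 0.476
finger_force: 0.0
```

Request:
{"fn": "drive_tool", "kwargs": {
  "targets": [-0.05, 0, 0, 0, -1.15, -0.05, 0, 0, 0, -2.3, -0.05, 0, 0, 0, -3.45, -0.05, 0, 0, 0, -4.6, -0.05, 0, 0, 0, -5.75, -0.05, 0, 0, 0, -6.9, -0.05, 0, 0, 0, -8.05, -0.05, 0, 0, 0, -9.2, -0.05, 0, 0, 0, -10.35, -0.05, 0, 0, 0, -11.5, -0.05, 0, 0, 0, -12.65, -0.05, 0, 0, 0, -13.8, -0.05, 0, 0, 0, -14.95, -0.05, 0, 0, 0, -16.1, -0.05, 0, 0, 0, -17.25, -0.05, 0, 0, 0, -18.4, -0.05, 0, 0, 0, -19.5, -0.05, 0, 0, 0, -20, -0.05, 0, 0, 0, -20, -0.05, 0, 0, 0, -20]
}}

```text
t: 43.73
position: [0.6188, 0.1467, 0.1456]
orientation: [-1.567, 2.722, -0.0]
ft_force: [-0.4, 0.3, 0.3]
opening: 0.472
finger_force: 0.0
```

Request:
{"fn": "drive_tool", "kwargs": {
  "targets": [-0.05, 0, 0, 0, -1.15, -0.05, 0, 0, 0, -2.3, -0.05, 0, 0, 0, -3.45, -0.05, 0, 0, 0, -4.6, -0.05, 0, 0, 0, -5.75, -0.05, 0, 0, 0, -6.9, -0.05, 0, 0, 0, -8.05, -0.05, 0, 0, 0, -9.2, -0.05, 0, 0, 0, -10, -0.05, 0, 0, 0, -10, -0.05, 0, 0, 0, -10, -0.05, 0, 0, 0, -10]
}}

```text
t: 44.73
position: [0.6187, 0.1467, 0.1452]
orientation: [-2.717, 1.577, -0.0]
ft_force: [0.2, 0.4, -0.5]
opening: 0.478
finger_force: 0.0
```

```bash
python3 - <<'E'
from h import *
go([.6180,.1467,.086],300)
w=snap("wrist","w21"); c=square(w,(230,130,410,280),lambda B,G,R:(R>130)&(G<70)&(B<70),.11); print(c)
E
```

```text
t 44.7 pos [0.6187 0.1467 0.1452] yaw -60.24 shift [-0.01  0.02  2.37] turn -0.04 f [ 0.2  0.4 -0.5] tq [ 0.01 -0.   -0.02] open 0.478 0.0
(array([0.62031067, 0.14673332]), array([26.75867081, 26.5105896 ]), 30.92274284362793)
```

Request:
{"fn": "drive_tool", "kwargs": {
  "targets": [-0.05, 0, 0, 0.8, -0.1, -0.05, 0, 0, 1.6, -0.1, -0.05, 0, 0, 2.1, -0.1, -0.05, 0, 0, 2.36, -0.1, -0.05, 0, 0, 2.36, -0.1, -0.05, 0, 0, 2.36, -0.1, -1, 0, 0, 2.36, -0.1, -1, 0, 0, 2.36, -0.1, -1, 0, 0, 2.36, -0.1, -1, 0, 0, 2.36, -0.1, -1, 0, 0, 2.36, -0.1, -1, 0, 0, 2.36, -0.1]
}}

```text
t: 45.78
position: [0.6188, 0.1464, 0.0874]
orientation: [-2.728, 1.558, -0.002]
ft_force: [-3.4, -1.6, 5.3]
opening: 0.309
finger_force: 79.5
```

Request:
{"fn": "drive_tool", "kwargs": {
  "targets": [-1, 0, 0, 0, 1.15, -1, 0, 0, 0, 2.3, -1, 0, 0, 0, 3.45, -1, 0, 0, 0, 4.6, -1, 0, 0, 0, 5.75, -1, 0, 0, 0, 6.9, -1, 0, 0, 0, 8.05, -1, 0, 0, 0, 9.2, -1, 0, 0, 0, 10.35, -1, 0, 0, 0, 11.5, -1, 0, 0, 0, 12.65, -1, 0, 0, 0, 13.8, -1, 0, 0, 0, 14.95, -1, 0, 0, 0, 16.1, -1, 0, 0, 0, 17.25, -1, 0, 0, 0, 18.4, -1, 0, 0, 0, 19.5, -1, 0, 0, 0, 20.7, -1, 0, 0, 0, 21.9, -1, 0, 0, 0, 22.5]
}}

```text
t: 47.45
position: [0.6175, 0.1465, 0.0874]
orientation: [-0.404, -3.114, 0.001]
ft_force: [-9.2, -2.1, 9.7]
opening: 0.313
finger_force: 80.3
```

Request:
{"fn": "drive_tool", "kwargs": {
  "targets": [-1, 0, 0, 0, 1.15, -1, 0, 0, 0, 2.3, -1, 0, 0, 0, 3.45, -1, 0, 0, 0, 4.6, -1, 0, 0, 0, 5.75, -1, 0, 0, 0, 6.9, -1, 0, 0, 0, 8.05, -1, 0, 0, 0, 9.2, -1, 0, 0, 0, 10.35, -1, 0, 0, 0, 11.5, -1, 0, 0, 0, 12.65, -1, 0, 0, 0, 13.8, -1, 0, 0, 0, 14.95, -1, 0, 0, 0, 16.1, -1, 0, 0, 0, 17.25, -1, 0, 0, 0, 18.4, -1, 0, 0, 0, 19.5, -1, 0, 0, 0, 20.7, -1, 0, 0, 0, 21.9, -1, 0, 0, 0, 22.5]
}}

```text
t: 49.12
position: [0.6184, 0.1475, 0.0874]
orientation: [-3.032, -0.819, -0.001]
ft_force: [-4.6, 1.2, 6.8]
opening: 0.308
finger_force: 79.7
```

```bash
python3 - <<'E'
from h import *
go([.6180,.1467,.086],300)
b=snap("scene","s22")
print(cen(b,(315,150,370,210),lambda B,G,R:(R>150)&(G<70)&(B<70)))
for z in(.132,.152,.172,.193): print(z,proj(b,(.6213,-.0225,z)))
E
```

```text
t 49.1 pos [0.6184 0.1475 0.0874] yaw 30.22 shift [-0.03  0.02  0.05] turn 15.04 f [-4.6  1.2  6.8] tq [0.56 1.17 0.4 ] open 0.308 79.7
(array([336.05078125, 179.3359375 ]), np.int32(256), array([322, 171,  31,  18]))
0.132 [[337.39011077 192.43479724]]
0.152 [[337.55024821 185.71790646]]
0.172 [[337.71454173 178.83049346]]
0.193 [[337.89170641 171.4078107 ]]
```

Wound about 510°, tray at about 42 mm. One more regrip.

Request:
{"fn": "drive_tool", "kwargs": {
  "targets": [-0.05, 0, 0, 0, 0, -0.05, 0, 0, 0, 0, -0.05, 0, 0, 0, 0, -0.05, 0, 0, 0, 0, -0.05, 0, 0, -0.4, 0, -0.05, 0, 0, -1.4, 0, -0.05, 0, 0, -2.4, 0, -0.05, 0, 0, -2.4, -1.15, -0.05, 0, 0, -2.4, -2.3, -0.05, 0, 0, -2.4, -3.45, -0.05, 0, 0, -2.4, -4.6, -0.05, 0, 0, -2.4, -5.75, -0.05, 0, 0, -2.4, -6.9, -0.05, 0, 0, -2.4, -8.05, -0.05, 0, 0, -2.4, -9.2, -0.05, 0, 0, -2.4, -10.35, -0.05, 0, 0, -2.4, -11.5, -0.05, 0, 0, -2.4, -12.65, -0.05, 0, 0, -2.4, -13.8, -0.05, 0, 0, -2.4, -15]
}}

```text
t: 50.83
position: [0.6188, 0.1466, 0.1469]
orientation: [1.549, 2.732, 0.001]
ft_force: [0.7, -0.5, 0.6]
opening: 0.473
finger_force: 0.0
```

Request:
{"fn": "drive_tool", "kwargs": {
  "targets": [-0.05, 0, 0, 0, -1.15, -0.05, 0, 0, 0, -2.3, -0.05, 0, 0, 0, -3.45, -0.05, 0, 0, 0, -4.6, -0.05, 0, 0, 0, -5.75, -0.05, 0, 0, 0, -6.9, -0.05, 0, 0, 0, -8.05, -0.05, 0, 0, 0, -9.2, -0.05, 0, 0, 0, -10.35, -0.05, 0, 0, 0, -11.5, -0.05, 0, 0, 0, -12.65, -0.05, 0, 0, 0, -13.8, -0.05, 0, 0, 0, -14.95, -0.05, 0, 0, 0, -16.1, -0.05, 0, 0, 0, -17.25, -0.05, 0, 0, 0, -18.4, -0.05, 0, 0, 0, -19.5, -0.05, 0, 0, 0, -20, -0.05, 0, 0, 0, -20, -0.05, 0, 0, 0, -20]
}}

```text
t: 52.5
position: [0.6188, 0.1466, 0.1467]
orientation: [-1.581, 2.714, -0.0]
ft_force: [-0.1, 1.2, -0.5]
opening: 0.477
finger_force: 0.0
```

Request:
{"fn": "drive_tool", "kwargs": {
  "targets": [-0.05, 0, 0, 0, -1.15, -0.05, 0, 0, 0, -2.3, -0.05, 0, 0, 0, -3.45, -0.05, 0, 0, 0, -4.6, -0.05, 0, 0, 0, -5.75, -0.05, 0, 0, 0, -6.9, -0.05, 0, 0, 0, -8.05, -0.05, 0, 0, 0, -9.2, -0.05, 0, 0, 0, -10, -0.05, 0, 0, 0, -10, -0.05, 0, 0, 0, -10, -0.05, 0, 0, 0, -10]
}}

```text
t: 53.5
position: [0.6187, 0.1466, 0.1462]
orientation: [-2.725, 1.563, -0.0]
ft_force: [-0.5, 0.0, 1.0]
opening: 0.477
finger_force: 0.0
```

```bash
python3 - <<'E'
from h import *
go([.6180,.1467,.086],300)
w=snap("wrist","w23"); c=square(w,(230,130,410,280),lambda B,G,R:(R>130)&(G<70)&(B<70),.11); print(c)
E
```

```text
t 53.5 pos [0.6187 0.1466 0.1462] yaw -59.68 shift [-0.02  0.02  2.41] turn 0.05 f [-0.5  0.   1. ] tq [ 0.01  0.01 -0.02] open 0.477 0.0
(array([0.61978845, 0.14662262]), array([27.51939964, 26.61473083]), 30.388973236083984)
```

Request:
{"fn": "drive_tool", "kwargs": {
  "targets": [-0.05, 0, 0, 0.8, 0, -0.05, 0, 0, 1.6, 0, -0.05, 0, 0, 2.1, 0, -0.05, 0, 0, 2.4, 0, -0.05, 0, 0, 2.4, 0, -0.05, 0, 0, 2.4, 0, -1, 0, 0, 2.4, 0, -1, 0, 0, 2.4, 0, -1, 0, 0, 2.4, 0, -1, 0, 0, 2.4, 0, -1, 0, 0, 2.4, 0, -1, 0, 0, 2.4, 0]
}}

```text
t: 54.55
position: [0.6188, 0.1464, 0.0874]
orientation: [2.728, -1.558, 0.002]
ft_force: [-3.6, -2.5, 6.0]
opening: 0.308
finger_force: 79.5
```

Request:
{"fn": "drive_tool", "kwargs": {
  "targets": [-1, 0, 0, 0, 1.15, -1, 0, 0, 0, 2.3, -1, 0, 0, 0, 3.45, -1, 0, 0, 0, 4.6, -1, 0, 0, 0, 5.75, -1, 0, 0, 0, 6.9, -1, 0, 0, 0, 8.05, -1, 0, 0, 0, 9.2, -1, 0, 0, 0, 10.35, -1, 0, 0, 0, 11.5, -1, 0, 0, 0, 12.65, -1, 0, 0, 0, 13.8, -1, 0, 0, 0, 14.95, -1, 0, 0, 0, 16.1, -1, 0, 0, 0, 17.25, -1, 0, 0, 0, 18.4, -1, 0, 0, 0, 19.5, -1, 0, 0, 0, 20.5, -1, 0, 0, 0, 20.5]
}}

```text
t: 56.13
position: [0.6175, 0.1464, 0.0874]
orientation: [-0.078, -3.139, 0.001]
ft_force: [-8.4, -2.4, 10.6]
opening: 0.309
finger_force: 80.2
```

Request:
{"fn": "drive_tool", "kwargs": {
  "targets": [-1, 0, 0, 0, 1.15, -1, 0, 0, 0, 2.3, -1, 0, 0, 0, 3.45, -1, 0, 0, 0, 4.6, -1, 0, 0, 0, 5.75, -1, 0, 0, 0, 6.9, -1, 0, 0, 0, 8.05, -1, 0, 0, 0, 9.2, -1, 0, 0, 0, 10.35, -1, 0, 0, 0, 11.5, -1, 0, 0, 0, 12.65, -1, 0, 0, 0, 13.5, -1, 0, 0, 0, 14.4, -1, 0, 0, 0, 15.2, -1, 0, 0, 0, 15.2, -1, 0, 0, 0, 15.2, -1, 0, 0, 0, 15.2]
}}

```text
t: 57.55
position: [0.6177, 0.1474, 0.0873]
orientation: [-2.29, -2.149, -0.0]
ft_force: [-6.8, 1.8, 8.9]
opening: 0.308
finger_force: 80.0
```

```bash
python3 - <<'E'
from h import *
go([.6180,.1467,.086],85)
b=snap("scene","s24")
print(cen(b,(315,150,370,210),lambda B,G,R:(R>150)&(G<70)&(B<70)))
E
```

```text
t 57.5 pos [0.6177 0.1474 0.0873] yaw 86.35 shift [-0.03  0.01  0.05] turn 0.23 f [-6.8  1.8  8.9] tq [ 0.51  1.86 -0.03] open 0.308 80.0
(array([336.24206349, 173.03968254]), np.int32(252), array([322, 165,  31,  17]))
```

Request:
{"fn": "drive_tool", "kwargs": {
  "targets": [-0.05, 0, 0, 0, 0, -0.05, 0, 0, 0, 0, -0.05, 0, 0, 0, 0, -0.05, 0, 0, 0, 0, -0.05, 0, 0, 0, 0, -0.05, 0, 0, -0.8, 0, -0.05, 0, 0, -2, 0, -0.05, 0, 0, -3.5, 0, -0.05, 0, 0, -5, 0, 1, 0, 0, -6.4, 0, 1, 0, -1, -6.4, 0, 1, 0, -2.4, -6.4, 0, 1, 0, -3.8, -6.4, 0, 1, 0, -5, -6.4, 0, 1, 0, -5, -6.4, 0, 1, 0, -5, -6.4, 0, 1, 0, -5, -6.4, 0, 1, 0, -5, -6.4, 0]
}}

```text
t: 59.1
position: [0.4951, 0.1546, 0.2461]
orientation: [2.291, 2.149, 0.001]
ft_force: [0.2, -0.5, -0.2]
opening: 1.001
finger_force: 0.0
```

```bash
python3 - <<'E'
from h import *
s=status.sense(); print(s["t"],s["position"],s["ft_force"],s["opening"])
w=snap("wrist"); b=snap("scene","s25"); a=snap("top")
f=lambda B,G,R:(R>150)&(G<70)&(B<70)
k1=cen(a,(200,230,230,265),lambda B,G,R:(B<70)&(G<70)&(R<70)); k2=cen(b,(325,135,352,165),lambda B,G,R:(B<60)&(G<60)&(R<60)); print("lid knob",k1,k2,tri([a,b],[k1[0],k2[0]]))
for p in(a,b,w):
    for n in("pan_lid","trivet","crank"): print(n,[(np.round(d["at"],3).tolist(),round(d["conf"],2)) for d in cams.search_frame(p,n)[:1]])
cv2.imwrite("pics/s25c.png",cv2.resize(b["frame"][110:320,220:450],None,fx=2.8,fy=2.8))
E
```

```text
59.1 [0.49508991 0.15456887 0.24613937] [ 0.1757257  -0.49501747 -0.22691915] 1.000624446686043
lid knob (array([202.37142857, 245.74285714]), np.int32(35), array([200, 243,   6,   7])) (array([347.42, 147.7 ]), np.int32(50), array([345, 144,   6,   9])) [0.4146915  0.36393278 0.04257555]
pan_lid [([0.407, 0.393, 0.016], 0.73)]
trivet [([0.335, 0.355, 0.009], 0.43)]
crank [([0.612, 0.136, 0.097], 0.83)]
pan_lid [([0.425, 0.349, 0.022], 0.7)]
trivet [([0.632, 0.416, 0.066], 0.75)]
crank [([0.621, 0.129, 0.091], 0.75)]
pan_lid [([0.415, 0.334, 0.016], 0.87)]
trivet [([0.381, 0.288, 0.01], 0.6)]
crank [([0.608, 0.14, 0.093], 0.9)]
```

View pics/s25c.png

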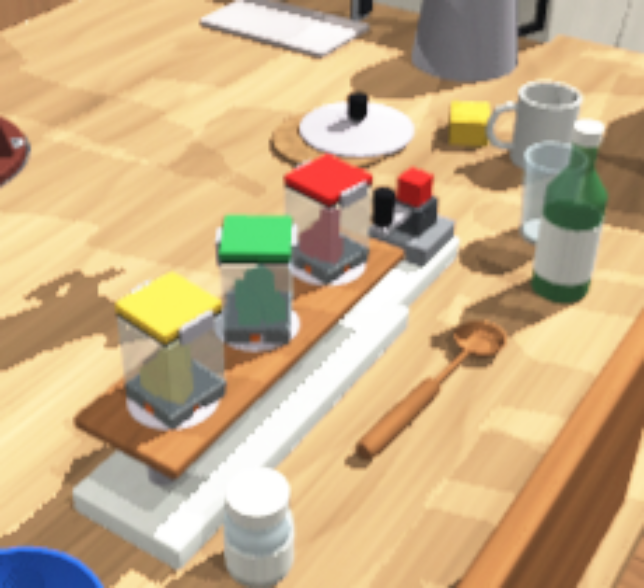

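The tray is up with all three canisters home and the crank seated. The lid has been knocked aside on the trivet, though: its knob is at crop (357,105), about 4 cm off. I'll put it back.

Request:
{"fn": "drive_tool", "kwargs": {
  "targets": [1, 1.2, -0.55, 0, 0, 1, 2.6, -1.2, 0, 0, 1, 4, -1.8, 0, 0, 1, 5.4, -2.45, 0, 0, 1, 6.8, -3.1, 0, 0, 1, 7.8, -3.55, 0, 0, 1, 8.2, -3.73, 0, 0, 1, 8.2, -3.73, 0, 0, 1, 8.2, -3.73, 0, 0, 1, 8.2, -3.73, 0, 0]
}}

```text
t: 60.53
position: [0.4143, 0.3641, 0.246]
orientation: [2.292, 2.148, -0.001]
ft_force: [-0.3, 0.8, 0.4]
opening: 1.0
finger_force: 0.0
```

```bash
python3 - <<'E'
from h import *
w=snap("wrist","w26"); k=cen(w,(200,60,440,250),lambda B,G,R:(B<50)&(G<50)&(R<50)); P=onz(w,[k[0]],.058)[0]; print(k,P)
go([P[0],P[1],.0308],86)
b=snap("scene");a=snap("top")
k1=cen(a,(190,230,230,265),lambda B,G,R:(B<70)&(G<70)&(R<70));print(k1,onz(a,[k1[0]],.058))
# cork visible?
print([(np.round(d["at"],3),round(d["conf"],2)) for d in cams.search_frame(w,"pan_lid")[:1]])
E
```

```text
(array([319.51086957, 183.10217391]), np.int32(460), array([308, 171,  23,  25])) [0.41582259 0.37007879 0.058     ]
t 60.6 pos [0.4145 0.364  0.2461] yaw 86.26 shift [0.25 0.04 8.61] turn 0.04 f [-0.2 -0.  -0.4] tq [ 0.01  0.   -0.01] open 1.003 0.0
(array([201.68181818, 245.93181818]), np.int32(44), array([198, 243,   8,   7])) [[0.41341739 0.36178162 0.058     ]]
[(array([0.412, 0.373, 0.014]), 0.9)]
```

Request:
{"fn": "drive_tool", "kwargs": {
  "targets": [1, 0.25, 0.04, 1.5, 0, 1, 0.25, 0.04, 3, 0, 1, 0.25, 0.04, 4.5, 0, 1, 0.25, 0.04, 6, 0, 1, 0.25, 0.04, 7.5, 0, 1, 0.25, 0.04, 8.4, 0, 1, 0.25, 0.04, 8.56, 0, 1, 0.25, 0.04, 8.56, 0, 1, 0.25, 0.04, 8.56, 0, -1, 0.25, 0.04, 8.56, 0, -1, 0.25, 0.04, 8.56, 0, -1, 0.25, 0.04, 8.56, 0, -1, 0.25, 0.04, 8.56, 0, -1, 0.25, 0.04, 8.56, 0, -1, 0.25, 0.04, 8.56, 0, -1, 0.25, 0.04, 8.56, 0, -1, 0.25, 0.04, 8.56, 0, -1, 0.25, 0.04, 8.56, 0],
  "grip_force": 60
}}

```text
t: 62.23
position: [0.4155, 0.3717, 0.0329]
orientation: [2.291, 2.149, 0.002]
ft_force: [-1.2, -1.0, 8.6]
opening: 0.311
finger_force: 58.5
```

```bash
python3 -c "
from h import *
go([.3985,.331,.0325],86.3)"
```

```text
t 62.2 pos [0.4155 0.3717 0.0329] yaw 86.35 shift [-1.67 -0.58  0.02] turn 0.01 f [-1.2 -1.   8.6] tq [-0.19  0.37 -0.02] open 0.311 58.5
```

Gripped. Lift 20 mm, shift to the trivet's middle, lower, let go and rise.

Request:
{"fn": "drive_tool", "kwargs": {
  "targets": [-1, 0, 0, -0.3, 0, -1, 0, 0, -0.8, 0, -1, -0.6, -0.2, -0.8, 0, -1, -1.2, -0.4, -0.8, 0, -1, -1.67, -0.58, -0.8, 0, -1, -1.67, -0.58, -0.8, 0, -1, -1.67, -0.58, -0.4, 0, -1, -1.67, -0.58, -0.1, 0, -1, -1.67, -0.58, 0, 0, -1, -1.67, -0.58, 0, 0, -1, -1.67, -0.58, 0, 0, 1, -1.67, -0.58, 0, 0, 1, -1.67, -0.58, 0, 0, 1, -1.67, -0.58, 0, 0, 1, -1.67, -0.58, 0, 0, 1, -1.67, -0.58, 0, 0, 1, -1.67, -0.58, 0, 0, 1, -1.67, -0.58, -1, 0, 1, -1.67, -0.58, -2.5, 0, 1, -1.67, -0.58, -4, 0]
}}

```text
t: 63.9
position: [0.3971, 0.3299, 0.1324]
orientation: [-2.291, -2.149, 0.004]
ft_force: [1.0, 0.6, 0.7]
opening: 0.998
finger_force: 0.0
```

Request:
{"fn": "drive_tool", "kwargs": {
  "targets": [1, 0, 0, -1.5, 0, 1, 0, 0, -3, 0, 1, 0, 0, -4.4, 0, 1, 0, 0, -4.4, 0, 1, 0, 0, -4.4, 0, 1, 0, 0, -4.4, 0]
}}

```text
t: 64.4
position: [0.3979, 0.3305, 0.2416]
orientation: [-2.291, -2.149, 0.001]
ft_force: [-0.1, -0.8, 0.0]
opening: 1.0
finger_force: 0.0
```

```bash
python3 - <<'E'
from h import *
w=snap("wrist","w27"); k=cen(w,(200,60,440,250),lambda B,G,R:(B<50)&(G<50)&(R<50)); print(k,onz(w,[k[0]],.058))
a=snap("top");b=snap("scene")
for p in(w,a,b): print([(np.round(d["at"],3),round(d["conf"],2)) for d in cams.search_frame(p,"pan_lid")[:1]])
go([.4,.33,.2],90)
for n,p,bx,f in(("red",b,(315,150,370,210),lambda B,G,R:(R>150)&(G<70)&(B<70)),("gripblock",b,(355,165,380,190),red)): print(n,cen(p,bx,f))
for n in("bowl","mug","timer","salt","spoon","oil","tumbler"): print(n,[(np.round(d["at"],3).tolist()) for p in (a,b) for d in cams.search_frame(p,n)[:1]])
E
```

```text
(array([320.16458333, 189.55      ]), np.int32(480), array([309, 177,  23,  26])) [[0.39963841 0.33001133 0.058     ]]
[(array([0.401, 0.332, 0.015]), 0.72)]
[(array([0.398, 0.318, 0.014]), 0.74)]
[(array([0.405, 0.312, 0.021]), 0.9)]
t 64.7 pos [0.3977 0.3304 0.2412] yaw 86.34 shift [-0.01  0.09  1.65] turn -0.61 f [-0.4 -0.3 -0.6] tq [-0.   -0.01  0.02] open 1.0 0.0
red (array([336.57438017, 173.18595041]), np.int32(242), array([322, 166,  31,  16]))
gripblock (array([367.62015504, 176.6744186 ]), np.int32(129), array([361, 170,  13,  14]))
bowl [[0.643, -0.452, 0.027], [0.629, -0.438, 0.025]]
mug [[0.64, 0.449, 0.039], [0.634, 0.418, 0.066]]
timer [[0.606, -0.108, 0.099], [0.54, 0.427, 0.028]]
salt [[0.716, -0.262, 0.08], [0.652, -0.206, 0.098]]
spoon [[0.734, -0.001, 0.014], [0.741, -0.04, 0.016]]
oil [[0.759, 0.188, 0.123], [0.78, 0.178, 0.097]]
tumbler [[0.721, 0.29, 0.058], [0.703, 0.259, 0.08]]
```

The lid is back in the middle of the trivet, the tray is up, and the other things are where they were. Handing in.

```bash
python3 -c "
from workcell import arm
print(arm.close_job())"
```

```text
the job is handed in; nothing more can be done
None
```

The job is handed in at about 65 s, with no verdict returned: by my last camera checks the lid is on the trivet (re-centred once after being knocked aside), all three canisters are home, the crank is on the shaft, the tray is up about 60 mm, and I saw no sign that the other kitchen things had moved.

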